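# Load a reagent pack into the analyser and latch its guard

## Robot

A 6-joint arm with a two-finger parallel gripper is mounted at the origin on the work surface. World frame = base frame: x ahead of the robot, y to its left, z up, the work surface at z = 0. Lengths are in m, angles in rad, forces in N, time in s.
With the tool pointing down it reaches from about 0.25 to 0.8 m from the base axis. Payload 8.5 kg.
Tool frame: the origin (TCP) lies midway between the tips of the shut fingers; the grasp point (between the pads) lies hold_point_z behind it (hold_point_z is the distance from the TCP to the grasp point, in m); x points along the fingers, y is the direction in which the jaws open and shut, and the axes are right-handed (so a half turn about x gives the same grasp; the last joint's range is limited). The gripper opens to 85 mm and grips with 20 to 120 N. Pads are 22 mm wide; open, the fingers measure 114 mm over their backs; the gripper's body (76 mm by 85 mm) begins 54 mm behind the grasp point. The pads swing forward as they close: fully open they stand 13 mm farther back than shut.
Start: joints at [-1.181, 0.238, -0.013, 1.319, 0, 1.571], TCP at [0.199, -0.486, 0.231] pointing down, gripper open.
Joint ranges: [-2.66, 2.66], [-1.03, 1.9], [-1.14, 1.46], [-1.82, 2.27], [-1.45, 1.34], [-3.14, 3.14]. Speed limits (rad/s): [2.22, 2.22, 2.79, 3.14, 3.14, 3.14].

## Interface

Orientations are given as a unit quaternion [x, y, z, w].
In Python, from cell import observe, capture, camera_model, sign_off, hold_point_z gives the robot as it stands.
- The arm moves only by the tool play_rows, never from a script. Its argument "deltas" is a list of rows, each an object of numbers: "x", "y", "z": the shift along the tool's x, y, z in cm; "wx", "wy", "wz": the turn, a rotation vector about the tool's x, y, z in degrees; "claw": the closure, from -1 (fully open) to 1 (shut). A call has 1 to 8 rows; each row is the pose to reach, as a shift and turn from the pose commanded when the call began, along the tool's axes at that moment; what a row does not reach only later rows make up. A row lasts 1/10 s, in which the tool goes at most 50 mm and 8.59 degrees, less where a joint would pass 70% of its speed; a pose out of reach is approached as far as the arm can. A call with a gripper value outside its range is refused whole. The fingers move at their own pace and stop on an object; "grip_force" is the grip in N (left out, the last holds). Time passes only in rows, so rows that repeat a pose let the fingers close. It gives the time, the measured TCP pose, the force and the opening at its end, in the units of the state.
- observe(): the state, without advancing time (a new reading comes with each control period).
- capture(name): name is "side" or "top"; returns the picture (420x560x3 uint8, red, green, blue); there is no depth.
- camera_model(name): a dict with "fovy" (degrees; the focal length in pixels is half the picture's height over the tangent of half this angle, whatever the lens; pixels are square), "cx", "cy" (the principal point, pixels), "D" ([k1, k2, p1, p2, k3] as OpenCV has them; the pictures are not rectified), "view" (4x4, takes a point from world to camera coordinates). Camera axes: x right, y down, z forward; pixel columns grow to the right and rows downward; lengths in m; the calibration is good to about 2 mm. A picture is of the moment at which its call begins. camera_model takes no time and is no camera call.
- sign_off(): hands the job in, once; it reports no verdict.
The state is a dict: "time": time; "joint_pos": joint angles; "joint_velocities": joint speeds; "joint_torque": joint torques, N m; "tool_pos": TCP position; "ee_rot": TCP orientation; "force": force on the tool from outside, world axes, zero at the start; "ft_torque": the same for the moment, N m; "gripper_width": finger opening in m.
Only numpy, scipy, OpenCV 4.12 (cv2) and the standard library are available. Lean on these libraries where they do the work, as an engineer would, in place of code of your own. Each camera call takes 0.05 s, during which the arm holds its last target.

## Task

Load the blue-handled reagent pack that lies on the bench: stand it upright on the bench and let go, then take it again and lower it gently into the analyser's open well, barcode label towards the display tower, until it is fully home. Then push the clear sliding guard shut over it until its latch clicks, without slamming it, and leave everything else on the bench where it is.

Things in the scene. Friction and masses are not known exactly. Their poses are not given: they have to be found in the camera images.
- pack: reagent pack to load: off-white box, blue band, blue grip on top, 114 mm high in all, about 0.28 kg. Body 34 (its x) x 52 (y) x 84 mm (z). Origin: centre of its underside; z up when it stands; the -x face bears the barcode label. At the start it lies label up on its +x face, origin 17 mm above the bench, grip pointing to the robot's right (-y, up to 6 degrees towards it or 23 away).
- pack_grip (a point): centre of the pack's blue grip, 105 mm above its underside: a plain block 14 (pack's x) x 44 (y) mm, standing 30 mm above the body's top, centred. Axes as the pack's
- pack_label (a point): centre of the pack's label face (its -x face), 42 mm above its underside
- other_pack: a pack of the same shape and size with an orange grip and band, lying the same way; not to be moved. It and the blue one may have changed places; their origins are 120 mm or more apart along x
- analyser: benchtop analyser, fixed, 300 (x) x 450 mm (y). Origin: centre of its footprint on the bench; x away from the robot, y to the robot's left, yaw within 0.15 rad. Its right part (y -225 to -85 mm) is the display tower, 250 mm high, its dark red barcode reader window facing the deck. The rest is a flat deck 115 mm high with the well in it; a 45 mm high housing stands at its rear (x 60 to 150 mm).
- well_floor (a point): centre of the floor of the reagent well, 50 mm above the bench, at x -50, y -15 mm in the analyser's frame, axes as the analyser's. Home, the pack rests on it with its label (pack's -x) towards the tower (analyser's -y); its body then stands 19 mm and its grip 49 mm above the deck. The tower's face is 70 mm from the well's centre.
- well_mouth (a point): centre of the well's blue-edged mouth, level with the deck, 65 mm above well_floor. The well is 60 mm (analyser's x) x 42 mm (y) wide with plain upright walls, so the pack has 4 mm free on every side
- guard (a joint): opening of the clear guard, m: 0 = fully shut and latched; grows as it opens to the analyser's +y (robot's left), stop at 0.15, starts 0.125 to 0.15. Friction about 1.2 N. At 0.016 the bump under its front tongue meets a sprung roller: it takes about 10 N more to push on; below 0.006 the spring draws it home. Let go above 0.009, it springs back to 0.016 or more, unlatched.
- guard_handle (a point): centre of the blue bar handle on the guard's roof, 201 mm above the bench, 26 mm above the roof: a bar 90 mm long (analyser's x), 14 mm thick (y), 16 mm high, on two posts at its ends; moves with it; axes as the analyser's. The guard is a hood 128 (x) x 135 mm (y), open towards the tower; it reaches from 115 mm right of this point to 20 mm left of it; its roof just clears a pack at home.
- tube_rack: blue tube rack 55 x 200 mm with capped tubes, 100 mm high, standing on the bench in front of the analyser; not to be moved. Origin: centre of underside; its length lies along its y
- tip_box: yellow pipette tip box with clear lid, 85 x 120 x 63 mm, standing on the bench; not to be moved. Origin: centre of underside
- buffer_bottle: white bottle with blue cap, 66 mm diameter, 155 mm high, standing on the bench; not to be moved. Origin: centre of underside
- control_jar: small amber jar with red cap, 56 mm diameter, 70 mm high, standing on the bench; not to be moved. Origin: centre of underside
Things that resemble listed ones, but are neither listed nor needed, are in the scene too. Leave any purple, turquoise or yellow look-alike of the pack alone.

How it is judged:
By the outcome, as a careful person would: the job done as asked, in the order asked, and still so for the second after the job is handed in, with the robot touching nothing.
It also fails if it takes over 72 s, if anything falls off the work surface, if the arm or the gripper's body presses on something with over 40 N, if the wrist force passes 120 N, or if a joint passes its speed limit or range.

## Working session

There is one attempt and no reset: what is moved stays moved. The work goes in short steps, Python scripts to look and compute and a tool call to move; the robot and the scene stay as the last step left them, time stands still between calls to the robot, and variables do not carry over. Pictures are saved under pics/ and viewed, and the job is handed in when it is done.

Besides the shell and the picture viewer there is one more tool, called by a JSON object that holds its "method" and its "body". play_rows: Moves the arm, as the interface text tells. Its arguments: {"type":"object","properties":{"deltas":{"type":"array","items":{"type":"object","properties":{"x":{"type":"number"},"y":{"type":"number"},"z":{"type":"number"},"wx":{"type":"number"},"wy":{"type":"number"},"wz":{"type":"number"},"claw":{"type":"number"}}}},"grip_force":{"type":"number"}},"required":["deltas"]}

```bash
ls; mkdir -p pics; python3 - <<'E'
from cell import *
import cell,cv2,json
print(observe()); print(hold_point_z)
for n in("top","side"):
    m=camera_model(n);print(n,m)
    cv2.imwrite(f"pics/{n}0.png",capture(n)[:,:,::-1])
E
```

```text
pics
{'time': 0.0, 'joint_pos': array([-1.18103613e+00,  2.38798775e-01, -1.42503631e-02,  1.31920256e+00,
       -7.62584902e-06,  1.57080218e+00]), 'joint_velocities': array([ 0.00159869,  0.00171681,  0.00133986, -0.00141567, -0.0002939 ,
       -0.00064515]), 'joint_torque': array([ 2.69841502e-05, -5.38779509e+01,  3.46435332e+01,  1.84695481e-02,
        6.38071151e-05, -1.81106645e-05]), 'tool_pos': array([ 0.19932283, -0.48524265,  0.2306697 ]), 'ee_rot': array([-0.69361981, -0.13743268,  0.69382439, -0.1364241 ]), 'force': array([-0.19847352,  0.72144259, -0.86164238]), 'ft_torque': array([ 0.05098309, -0.01602246,  0.00960561]), 'gripper_width': 0.08574179408744151}
0.0187
top {'fovy': 44.453681820561954, 'cx': 282.09509956851844, 'cy': 208.5298663931893, 'D': array([-0.16463289,  0.        ,  0.        ,  0.        ,  0.        ]), 'view': array([[-6.59943425e-04, -9.99747662e-01,  2.24538966e-02,
         3.46268846e-02],
       [-9.97138974e-01, -1.03933931e-03, -7.55829769e-02,
         5.27389033e-01],
       [ 7.55872417e-02, -2.24395359e-02, -9.96886672e-01,
         1.66830127e+00],
       [ 0.00000000e+00,  0.00000000e+00,  0.00000000e+00,
         1.00000000e+00]])}
side {'fovy': 53.935474827417885, 'cx': 283.8940334851169, 'cy': 206.63723358133404, 'D': array([0.0423594, 0.       , 0.       , 0.       , 0.       ]), 'view': array([[-0.7274197 , -0.68616654, -0.00600559,  0.40084373],
       [-0.48511034,  0.52042629, -0.70272643,  0.32132087],
       [ 0.48531283, -0.50826367, -0.71143482,  0.9630653 ],
       [ 0.        ,  0.        ,  0.        ,  1.        ]])}
```

View pics/top0.png

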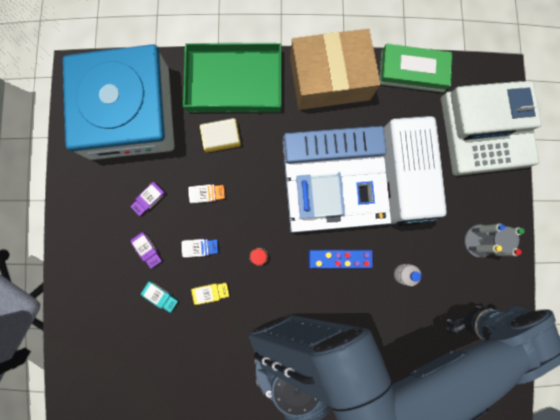

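View pics/side0.png

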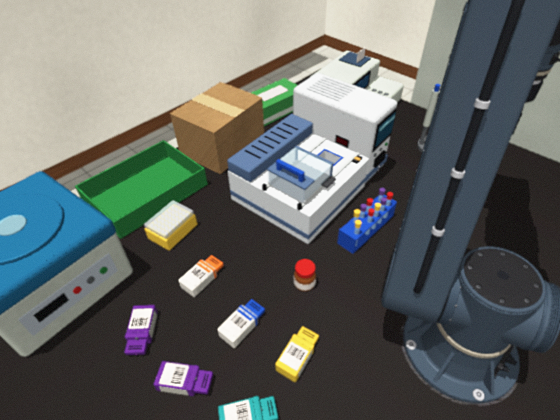

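```bash
cat > h.py <<'E'
import numpy as np,cv2
from cell import camera_model
from scipy.spatial.transform import Rotation as R
def K(m): f=210/np.tan(np.radians(m['fovy']/2)); return np.array([[f,0,m['cx']],[0,f,m['cy']],[0,0,1.]])
def ray(n,px):
    m=camera_model(n);px=np.array(px,float).reshape(-1,1,2)
    u=cv2.undistortPoints(px,K(m),m['D']).reshape(-1,2)
    V=m['view'];d=np.c_[u,np.ones(len(u))]@V[:3,:3]
    return -V[:3,:3].T@V[:3,3],d
def plane(n,px,z):
    o,d=ray(n,px); return o+d*((z-o[2])/d[:,2])[:,None]
def proj(n,P):
    m=camera_model(n);V=m['view']
    return cv2.projectPoints(np.array(P,float).reshape(-1,1,3),cv2.Rodrigues(V[:3,:3])[0],V[:3,3],K(m),m['D'])[0].reshape(-1,2)
def tri(pa,pb):
    A=[];b=[]
    for n,p in(("top",pa),("side",pb)):
        o,d=ray(n,[p]);d=d[0]/np.linalg.norm(d[0]);M=np.eye(3)-np.outer(d,d);A.append(M);b.append(M@o)
    return np.linalg.lstsq(np.vstack(A),np.hstack(b),rcond=None)[0]
def crop(img,x0,y0,x1,y1,s,fn):
    cv2.imwrite(fn,cv2.resize(img[y0:y1,x0:x1],None,fx=s,fy=s,interpolation=cv2.INTER_CUBIC))
E
python3 - <<'E'
from h import *
t=cv2.imread('pics/top0.png');s=cv2.imread('pics/side0.png')
crop(t,275,110,455,240,4.4,'pics/c1.png')
crop(s,215,60,415,260,3,'pics/c2.png')
a=cv2.resize(t[225:275,170:240],None,fx=8,fy=8,interpolation=cv2.INTER_CUBIC)
cv2.imwrite('pics/c3.png',a)
crop(s,205,290,285,355,8,'pics/c4.png')
E
```

```text
(no output)
```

View pics/c1.png

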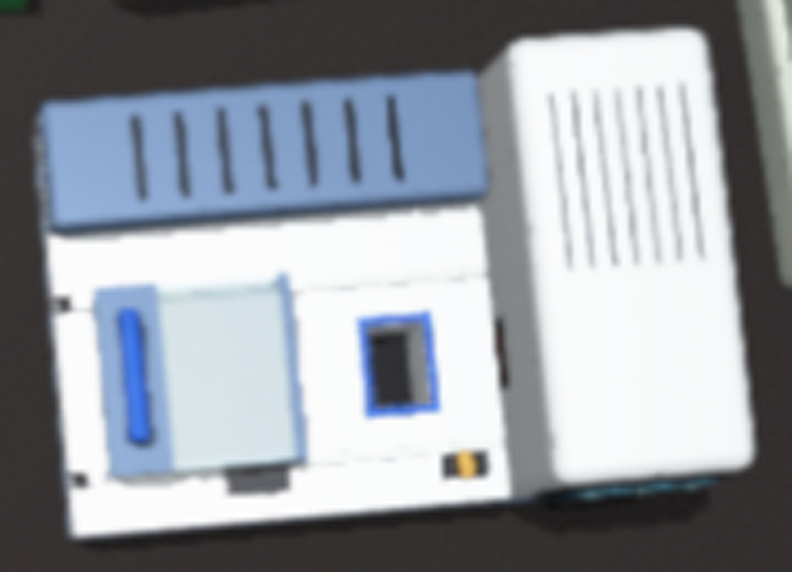

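View pics/c2.png

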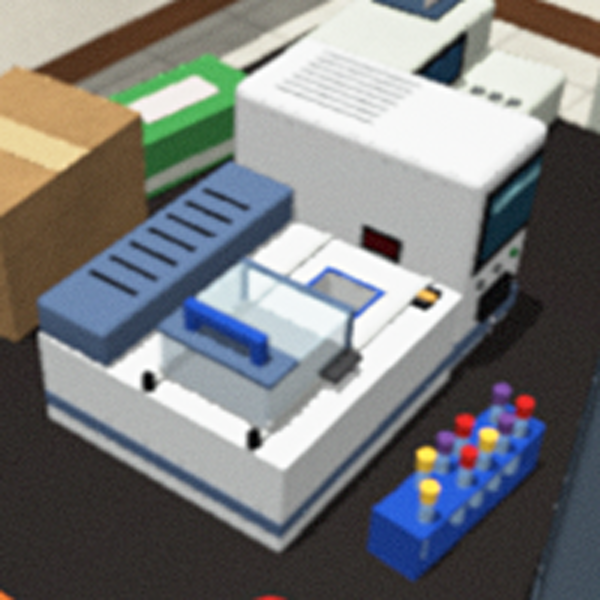

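View pics/c3.png

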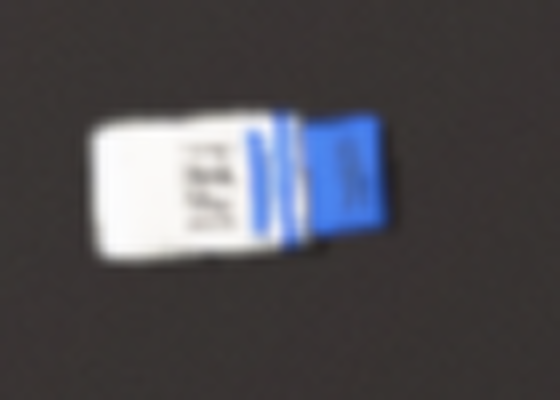

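View pics/c4.png

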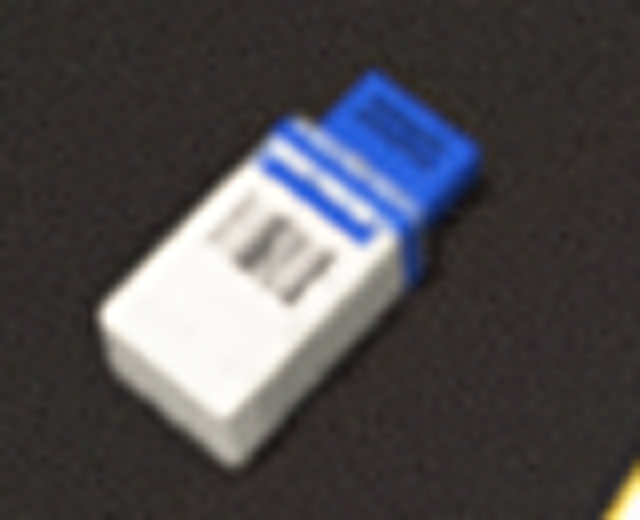

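```bash
python3 - <<'E'
from h import *
from cell import observe
np.set_printoptions(precision=4,suppress=True)
def P(c,x0,y0,s): return (np.array(c,float)+.5)/s-.5+[x0,y0]
s4=4.4
print('label top',plane('top',P([(93,122),(102,260),(297,110),(305,246)],170,225,8),.034))
print('label side',plane('side',P([(98,315),(230,418),(285,118),(425,222)],205,290,8),.034))
print('grip end z.024 top',plane('top',P([(381,115),(386,228)],170,225,8),.024))
print('grip end side',plane('side',P([(375,68),(484,152)],205,290,8),.024))
d=[(72,537),(512,500)]
print('deck front top',plane('top',P(d,275,110,4.4),.115))
print('deck side corners',plane('side',P([(40,337),(287,468)],215,60,3),.115))
print('well top',plane('top',P([(363,322),(430,317),(436,408),(370,413)],275,110,4.4),.115))
print('well side',plane('side',P([(330,270),(381,292),(355,313),(306,290)],215,60,3),.115))
print('handle top',plane('top',P([(131,313),(144,440)],275,110,4.4),.209))
print('handle side',plane('side',P([(188,304),(268,338)],215,60,3),.209))
o=observe();print(R.from_quat(o['ee_rot']).as_matrix())
E
```

```text
label top [[0.424  0.3631 0.034 ]
 [0.3681 0.3589 0.034 ]
 [0.4291 0.2799 0.034 ]
 [0.3741 0.2762 0.034 ]]
label side [[0.4208 0.3637 0.034 ]
 [0.3693 0.3587 0.034 ]
 [0.4291 0.2834 0.034 ]
 [0.373  0.2787 0.034 ]]
grip end z.024 top [[0.4273 0.2467 0.024 ]
 [0.3813 0.2444 0.024 ]]
grip end side [[0.4268 0.2488 0.024 ]
 [0.3813 0.2464 0.024 ]]
deck front top [[ 0.4485  0.0095  0.115 ]
 [ 0.4743 -0.304   0.115 ]]
deck side corners [[0.745  0.0349 0.115 ]
 [0.4501 0.0036 0.115 ]]
well top [[ 0.6012 -0.1983  0.115 ]
 [ 0.6051 -0.2467  0.115 ]
 [ 0.5399 -0.25    0.115 ]
 [ 0.5362 -0.2024  0.115 ]]
well side [[ 0.6036 -0.2433  0.115 ]
 [ 0.542  -0.2504  0.115 ]
 [ 0.5404 -0.2059  0.115 ]
 [ 0.6004 -0.2007  0.115 ]]
handle top [[ 0.5948 -0.0264  0.209 ]
 [ 0.5099 -0.0347  0.209 ]]
handle side [[ 0.592  -0.0195  0.209 ]
 [ 0.5085 -0.0333  0.209 ]]
[[-0.0005  0.38   -0.925 ]
 [ 0.0012 -0.925  -0.38  ]
 [-1.     -0.0013  0.    ]]
```

```bash
cat >> h.py <<'E'
def tool(xdir,ydir):
    x=np.array(xdir,float);x/=np.linalg.norm(x);y=np.array(ydir,float);y-=x*(x@y);y/=np.linalg.norm(y)
    return np.c_[x,y,np.cross(x,y)]
def delta(pos,M,cur=None):
    from cell import observe
    o=observe();p0,R0=(o['tool_pos'],R.from_quat(o['ee_rot']).as_matrix()) if cur is None else cur
    d=R0.T@(np.array(pos)-p0)*100; w=R.from_matrix(R0.T@M).as_rotvec(degrees=True)
    print('xyz cm',d.round(2),'w deg',w.round(1)); return d,w
E
cat > t.py <<'E'
from h import *
PY=np.array([.997,.074,0]);PZ=np.array([.074,-.997,0]);D=np.array([0,0,-1.])
a=np.radians(30)
x1=np.cos(a)*D-np.sin(a)*PZ
M1=tool(x1,PY)
G1=np.array([.399,.311,.026])
E
python3 - <<'E'
from t import *
delta([.36,-.1,.30],tool(D,[np.cos(np.radians(-45)),np.sin(np.radians(-45)),0]))
delta(G1+.0187*x1-.12*x1,M1)
E
```

```text
xyz cm [ -6.89 -29.54 -29.5 ] w deg [-22.7  -0.    0.1]
xyz cm [ 11.78 -61.24 -47.15] w deg [-70.2  25.9 -18.7]
```

{"method": "play_rows", "body": {"deltas": [{"x":-4,"y":0,"z":0},{"x":-7,"y":-29.5,"z":-29.5,"wx":-22.5},{"x":-7,"y":-29.5,"z":-29.5,"wx":-22.5},{"x":-7,"y":-29.5,"z":-29.5,"wx":-22.5},{"x":-7,"y":-29.5,"z":-29.5,"wx":-22.5},{"x":-7,"y":-29.5,"z":-29.5,"wx":-22.5},{"x":-7,"y":-29.5,"z":-29.5,"wx":-22.5},{"x":-7,"y":-29.5,"z":-29.5,"wx":-22.5}]}}

```text
validation failed for argument at $.de...
```

```bash
python3 - <<'E'
from t import *
from cell import observe
o=observe();print(o['joint_pos'],o['tool_pos'])
delta(G1+.0187*x1-.12*x1,M1)
E
```

```text
[-1.18099018e+00  2.38699425e-01 -1.41724715e-02  1.31918575e+00
 -8.26036263e-06  1.57081766e+00] [ 0.19936188 -0.48527476  0.23075213]
xyz cm [ 11.78 -61.24 -47.15] w deg [-70.2  25.9 -18.7]
```

{"method": "play_rows", "body": {"deltas": [{"x":-4,"y":0,"z":0,"wx":0,"wy":0,"wz":0,"claw":-1}], "grip_force": 40}}

```text
time: 0.2
tool_pos: [0.1984, -0.483, 0.2669]
ee_rot: [-0.693, -0.14, 0.694, -0.134]
force: [-0.1, -0.2, 0.9]
gripper_width: 0.0855
```

{"method": "play_rows", "body": {"deltas": [{"x":-3,"y":-29.5,"z":-29.5,"wx":-22.5,"wy":0,"wz":0,"claw":-1},{"x":-3,"y":-29.5,"z":-29.5,"wx":-22.5,"wy":0,"wz":0,"claw":-1},{"x":-3,"y":-29.5,"z":-29.5,"wx":-22.5,"wy":0,"wz":0,"claw":-1},{"x":-3,"y":-29.5,"z":-29.5,"wx":-22.5,"wy":0,"wz":0,"claw":-1},{"x":-3,"y":-29.5,"z":-29.5,"wx":-22.5,"wy":0,"wz":0,"claw":-1},{"x":-3,"y":-29.5,"z":-29.5,"wx":-22.5,"wy":0,"wz":0,"claw":-1},{"x":-3,"y":-29.5,"z":-29.5,"wx":-22.5,"wy":0,"wz":0,"claw":-1},{"x":-3,"y":-29.5,"z":-29.5,"wx":-22.5,"wy":0,"wz":0,"claw":-1}]}}

```text
time: 1.0
tool_pos: [0.3533, -0.1155, 0.3002]
ee_rot: [0.654, 0.269, -0.654, 0.27]
force: [0.6, -0.9, -0.6]
gripper_width: 0.0853
```

```bash
python3 - <<'E'
from t import *
from cell import observe
o=observe();print(o['joint_pos'],o['tool_pos'])
delta(G1+.0187*x1-.12*x1,M1)
E
```

```text
[-3.15988145e-01 -4.34451775e-02 -1.59840839e-01  1.45404714e+00
  3.27168668e-05  2.04352321e+00] [ 0.35331909 -0.11550459  0.30017885]
xyz cm [ 18.64 -23.2  -30.  ] w deg [-48.3  28.1 -13. ]
```

{"method": "play_rows", "body": {"deltas": [{"x":7,"y":-23.2,"z":-30,"wx":-48.3,"wy":28.1,"wz":-13,"claw":-1},{"x":7,"y":-23.2,"z":-30,"wx":-48.3,"wy":28.1,"wz":-13,"claw":-1},{"x":7,"y":-23.2,"z":-30,"wx":-48.3,"wy":28.1,"wz":-13,"claw":-1},{"x":7,"y":-23.2,"z":-30,"wx":-48.3,"wy":28.1,"wz":-13,"claw":-1},{"x":7,"y":-23.2,"z":-30,"wx":-48.3,"wy":28.1,"wz":-13,"claw":-1},{"x":14,"y":-23.2,"z":-30,"wx":-48.3,"wy":28.1,"wz":-13,"claw":-1},{"x":18,"y":-23.2,"z":-30,"wx":-48.3,"wy":28.1,"wz":-13,"claw":-1},{"x":18,"y":-23.2,"z":-30,"wx":-48.3,"wy":28.1,"wz":-13,"claw":-1}]}}

```text
time: 1.8
tool_pos: [0.399, 0.2331, 0.1487]
ee_rot: [0.588, 0.636, -0.339, 0.366]
force: [1.8, -0.3, -0.3]
gripper_width: 0.0853
```

```bash
python3 - <<'E'
from t import *
from cell import observe,capture
o=observe();print(o['joint_pos'],o['tool_pos'])
delta(G1+.0187*x1-.06*x1,M1)
delta(G1+.0187*x1,M1)
cv2.imwrite('pics/s1.png',capture('side')[:,:,::-1])
E
```

```text
[ 0.19130859  0.12773173 -0.49333567  0.88456776  0.52183661  1.70223104] [0.39901067 0.23305271 0.14871107]
xyz cm [10.38  0.6  -0.58] w deg [ 0.1 -0.1  0.1]
xyz cm [16.38  0.61 -0.56] w deg [ 0.1 -0.1  0.1]
```

View pics/s1.png

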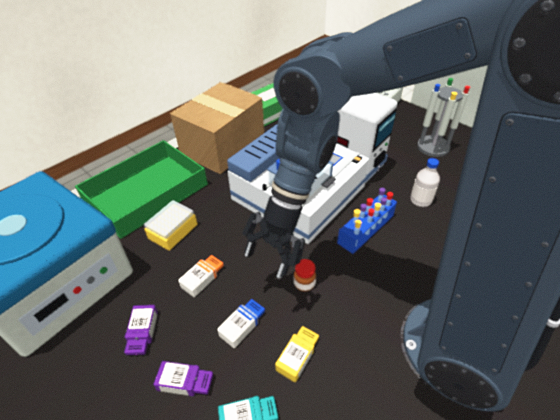

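{"method": "play_rows", "body": {"deltas": [{"x":5,"y":0.6,"z":-0.6,"wx":0,"wy":0,"wz":0,"claw":-1},{"x":10.4,"y":0.6,"z":-0.6,"wx":0,"wy":0,"wz":0,"claw":-1},{"x":10.4,"y":0.6,"z":-0.6,"wx":0,"wy":0,"wz":0,"claw":-1},{"x":10.4,"y":0.6,"z":-0.6,"wx":0,"wy":0,"wz":0,"claw":-1}]}}

```text
time: 2.25
tool_pos: [0.399, 0.2897, 0.0624]
ee_rot: [0.588, 0.636, -0.341, 0.366]
force: [0.1, -1.4, 0.1]
gripper_width: 0.0853
```

```bash
python3 - <<'E'
from t import *
from cell import observe,capture
delta(G1+.0187*x1,M1)
crop(capture('side')[:,:,::-1],180,180,330,380,3,'pics/s2.png')
crop(capture('top')[:,:,::-1],150,180,290,320,4,'pics/t2.png')
E
```

```text
xyz cm [ 6.08  0.18 -0.02] w deg [0.  0.  0.3]
```

View pics/s2.png

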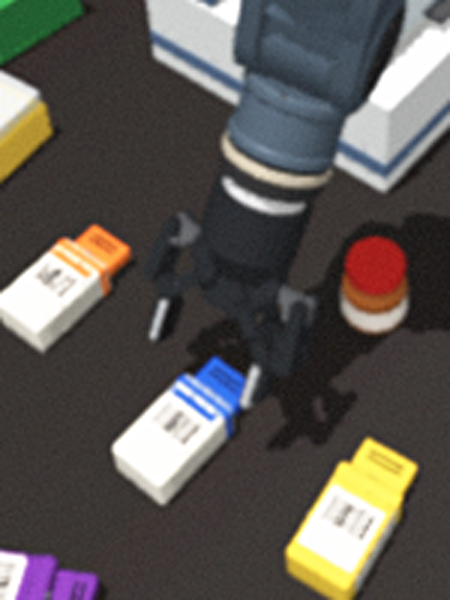

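View pics/t2.png

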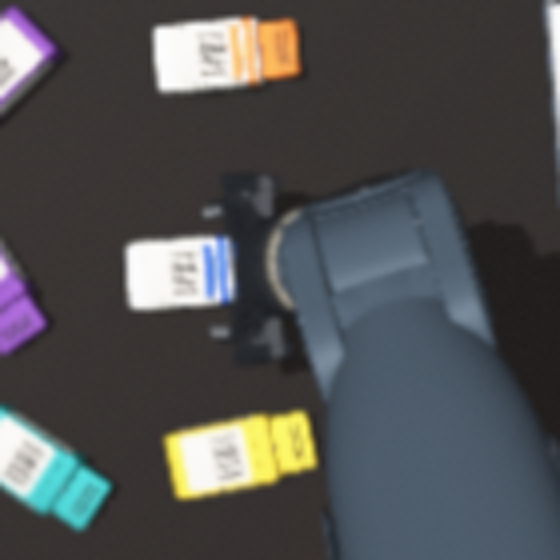

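{"method": "play_rows", "body": {"deltas": [{"x":3,"y":0.1,"z":0,"wx":0,"wy":0,"wz":0,"claw":-1},{"x":5,"y":0.1,"z":0,"wx":0,"wy":0,"wz":0,"claw":-1},{"x":6,"y":0.1,"z":0,"wx":0,"wy":0,"wz":0,"claw":-1},{"x":6,"y":0.1,"z":0,"wx":0,"wy":0,"wz":0,"claw":-1},{"x":6,"y":0.1,"z":0,"wx":0,"wy":0,"wz":0,"claw":-0.4},{"x":6,"y":0.1,"z":0,"wx":0,"wy":0,"wz":0,"claw":0},{"x":6,"y":0.1,"z":0,"wx":0,"wy":0,"wz":0,"claw":1},{"x":6,"y":0.1,"z":0,"wx":0,"wy":0,"wz":0,"claw":1}], "grip_force": 50}}

```text
time: 3.15
tool_pos: [0.4003, 0.3195, 0.0129]
ee_rot: [0.59, 0.635, -0.339, 0.366]
force: [-0.9, -5.3, 8.3]
gripper_width: 0.0511
```

{"method": "play_rows", "body": {"deltas": [{"x":0,"y":0,"z":0,"wx":0,"wy":0,"wz":0,"claw":1},{"x":0,"y":0,"z":0,"wx":0,"wy":0,"wz":0,"claw":1},{"x":0,"y":0,"z":0,"wx":0,"wy":0,"wz":0,"claw":1}]}}

```text
time: 3.45
tool_pos: [0.4003, 0.3195, 0.0128]
ee_rot: [0.59, 0.635, -0.339, 0.366]
force: [-0.2, -5.6, 8.7]
gripper_width: 0.0512
```

```bash
python3 - <<'E'
from t import *
from cell import observe,capture
print(observe()['joint_pos'])
delta(G1+.0187*x1,M1)
b=np.radians(-60); x2=np.cos(b)*D-np.sin(b)*PZ; M2=tool(x2,PY)
delta([.399,.30,.20],M2)
cv2.imwrite('pics/s3.png',cv2.resize(capture('side')[180:400,150:350,::-1],None,fx=2.5,fy=2.5))
E
```

```text
[ 0.38385913  0.33140349 -0.67485362  0.38881941  0.4971829   1.92474783]
xyz cm [ 0.31 -0.19  0.07] w deg [ 0.  -0.1 -0.1]
xyz cm [-17.17  -0.25  -7.71] w deg [ -0.  -90.1  -0.1]
```

View pics/s3.png

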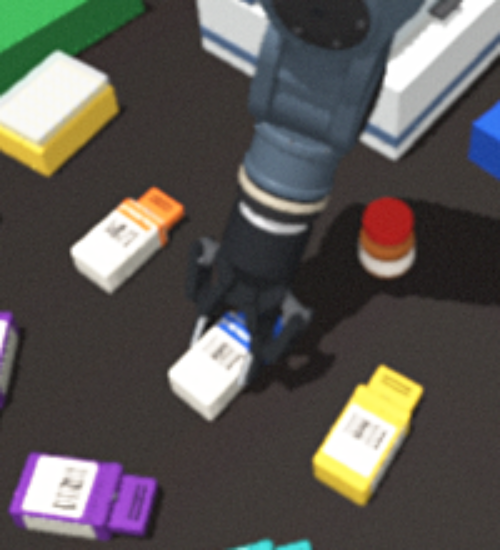

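{"method": "play_rows", "body": {"deltas": [{"x":-1.7,"y":0,"z":-1,"wx":0,"wy":0,"wz":0,"claw":1},{"x":-4.3,"y":0,"z":-2.5,"wx":0,"wy":0,"wz":0,"claw":1},{"x":-8.7,"y":0,"z":-5,"wx":0,"wy":0,"wz":0,"claw":1},{"x":-10.4,"y":0,"z":-6,"wx":0,"wy":-5,"wz":0,"claw":1},{"x":-12.2,"y":0,"z":-7,"wx":0,"wy":-10,"wz":0,"claw":1},{"x":-12.2,"y":0,"z":-7,"wx":0,"wy":-18,"wz":0,"claw":1},{"x":-12.2,"y":0,"z":-7,"wx":0,"wy":-26,"wz":0,"claw":1},{"x":-12.2,"y":0,"z":-7,"wx":0,"wy":-32,"wz":0,"claw":1}]}}

```text
time: 4.3
tool_pos: [0.3999, 0.3196, 0.154]
ee_rot: [0.472, 0.508, -0.489, 0.529]
force: [-0.6, 0.4, -3.4]
gripper_width: 0.0507
```

```bash
python3 - <<'E'
from t import *
from cell import observe,capture
print(observe()['joint_pos'])
b=np.radians(-60); x2=np.cos(b)*D-np.sin(b)*PZ; M2=tool(x2,PY)
g=np.array([.40,.30,.15]); delta(g+.0187*x2,M2)
cv2.imwrite('pics/s4.png',cv2.resize(capture('side')[130:350,150:350,::-1],None,fx=2.5,fy=2.5))
E
```

```text
[ 0.69346249  0.26922664 -0.17449315  1.1472579  -0.03224558  2.18900827]
xyz cm [ 1.47 -0.15  3.52] w deg [  0.  -57.8  -0.2]
```

View pics/s4.png

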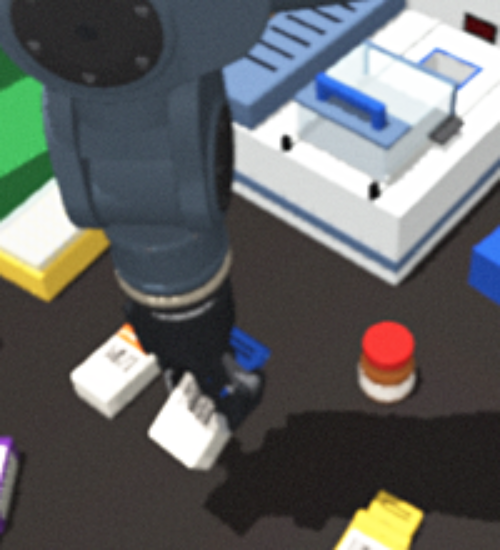

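{"method": "play_rows", "body": {"deltas": [{"x":0.2,"y":0,"z":0.5,"wx":0,"wy":-8,"wz":0,"claw":1},{"x":0.4,"y":0,"z":1,"wx":0,"wy":-16,"wz":0,"claw":1},{"x":0.6,"y":0,"z":1.5,"wx":0,"wy":-24,"wz":0,"claw":1},{"x":0.8,"y":0,"z":2,"wx":0,"wy":-32,"wz":0,"claw":1},{"x":1,"y":0,"z":2.5,"wx":0,"wy":-40,"wz":0,"claw":1},{"x":1.2,"y":0,"z":3,"wx":0,"wy":-48,"wz":0,"claw":1},{"x":1.5,"y":0,"z":3.5,"wx":0,"wy":-56,"wz":0,"claw":1},{"x":1.5,"y":0,"z":3.5,"wx":0,"wy":-57.8,"wz":0,"claw":1}]}}

```text
time: 5.15
tool_pos: [0.4013, 0.2836, 0.1348]
ee_rot: [0.173, 0.191, -0.658, 0.708]
force: [-0.5, 0.2, -2.7]
gripper_width: 0.051
```

```bash
python3 - <<'E'
from t import *
from cell import observe,capture
o=observe();print(o['joint_pos'],o['tool_pos'])
b=np.radians(-60); x2=np.cos(b)*D-np.sin(b)*PZ; M2=tool(x2,PY)
g=np.array([.40,.30,.075]); delta(g+.0187*x2,M2)
cv2.imwrite('pics/s5.png',cv2.resize(capture('side')[130:350,150:350,::-1],None,fx=2.5,fy=2.5))
cv2.imwrite('pics/t5.png',cv2.resize(capture('top')[180:320,150:290,::-1],None,fx=4,fy=4))
E
```

```text
[ 0.96259154  0.86565756  0.28520407  1.92587533 -0.57662906  2.75263026] [0.40126388 0.28358586 0.13482669]
xyz cm [ 3.42  0.04 -6.01] w deg [0.3 0.2 0.1]
```

View pics/s5.png

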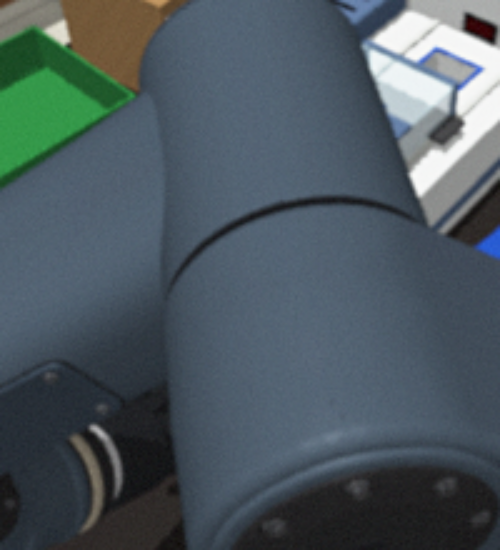

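View pics/t5.png

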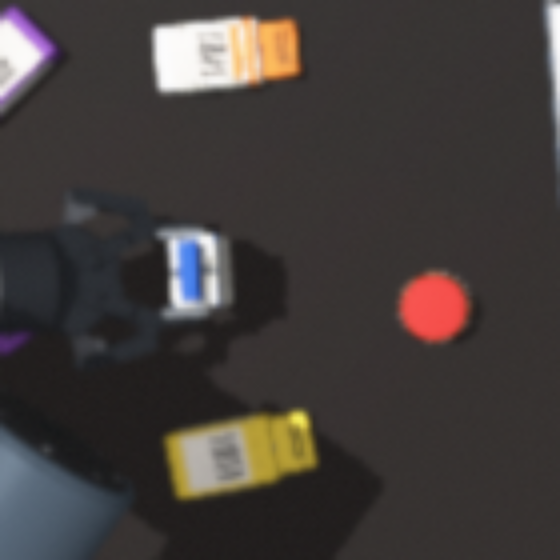

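```bash
python3 - <<'E'
from h import *
from cell import capture
cv2.imwrite('pics/t6.png',capture('top')[:,:,::-1])
cv2.imwrite('pics/s6.png',capture('side')[:,:,::-1])
E
```

```text
(no output)
```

View pics/t6.png

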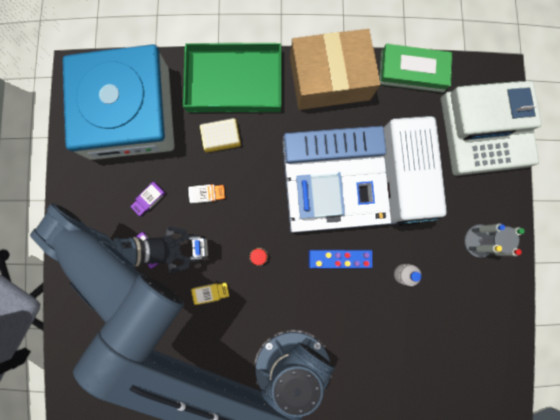

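View pics/s6.png

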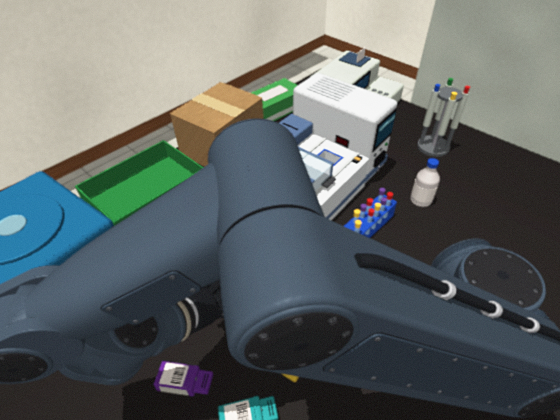

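{"method": "play_rows", "body": {"deltas": [{"x":1,"y":0,"z":-1.73,"wx":0.2,"wy":0.2,"wz":0,"claw":1},{"x":2,"y":0,"z":-3.46,"wx":0.2,"wy":0.2,"wz":0,"claw":1},{"x":3,"y":0,"z":-5.2,"wx":0.2,"wy":0.2,"wz":0,"claw":1},{"x":3.5,"y":0,"z":-6.06,"wx":0.2,"wy":0.2,"wz":0,"claw":1},{"x":3.5,"y":0,"z":-6.06,"wx":0.2,"wy":0.2,"wz":0,"claw":1}]}}

```text
time: 5.85
tool_pos: [0.4022, 0.2838, 0.0692]
ee_rot: [0.181, 0.192, -0.657, 0.707]
force: [0.8, -0.9, -2.0]
gripper_width: 0.0511
```

```bash
python3 - <<'E'
from t import *
from cell import observe,capture
o=observe();print(o['joint_pos'],o['tool_pos'],o['force'])
b=np.radians(-60); x2=np.cos(b)*D-np.sin(b)*PZ; M2=tool(x2,PY)
g=np.array([.40,.30,.052]); delta(g+.0187*x2,M2)
cv2.imwrite('pics/t7.png',cv2.resize(capture('top')[200:300,150:290,::-1],None,fx=5,fy=5))
E
```

```text
[ 0.960603    0.92174144  0.2351192   1.80368675 -0.57549667  2.75162142] [0.40216983 0.2837861  0.06916077] [ 0.81448741 -0.91292141 -2.02726808]
xyz cm [ 1.34 -0.1  -2.29] w deg [-0.2 -0.6  0. ]
```

View pics/t7.png

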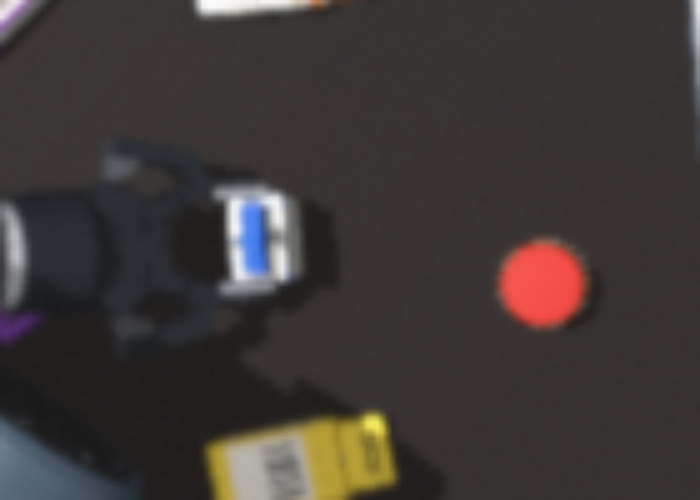

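{"method": "play_rows", "body": {"deltas": [{"x":0.5,"y":0,"z":-0.87,"wx":0,"wy":-0.6,"wz":0,"claw":1},{"x":0.9,"y":0,"z":-1.56,"wx":0,"wy":-0.6,"wz":0,"claw":1},{"x":1.15,"y":0,"z":-2,"wx":0,"wy":-0.6,"wz":0,"claw":1},{"x":1.25,"y":0,"z":-2.15,"wx":0,"wy":-0.6,"wz":0,"claw":1},{"x":1.35,"y":0,"z":-2.33,"wx":0,"wy":-0.6,"wz":0,"claw":1},{"x":1.35,"y":0,"z":-2.33,"wx":0,"wy":-0.6,"wz":0,"claw":1}]}}

```text
time: 6.5
tool_pos: [0.4019, 0.2841, 0.0425]
ee_rot: [0.175, 0.188, -0.657, 0.708]
force: [-0.9, -1.4, 4.2]
gripper_width: 0.0511
```

{"method": "play_rows", "body": {"deltas": [{"x":0.05,"y":0,"z":-0.09,"wx":0,"wy":0,"wz":0,"claw":1},{"x":0.05,"y":0,"z":-0.09,"wx":0,"wy":0,"wz":0,"claw":1},{"x":0.05,"y":0,"z":-0.09,"wx":0,"wy":0,"wz":0,"claw":-0.4},{"x":0.05,"y":0,"z":-0.09,"wx":0,"wy":0,"wz":0,"claw":-0.6},{"x":0.05,"y":0,"z":-0.09,"wx":0,"wy":0,"wz":0,"claw":-0.8},{"x":0.05,"y":0,"z":-0.09,"wx":0,"wy":0,"wz":0,"claw":-1},{"x":0.05,"y":0,"z":-0.09,"wx":0,"wy":0,"wz":0,"claw":-1}]}}

```text
time: 7.2
tool_pos: [0.402, 0.2842, 0.0404]
ee_rot: [0.176, 0.188, -0.658, 0.708]
force: [-0.4, -0.6, 0.6]
gripper_width: 0.0851
```

```bash
python3 - <<'E'
from t import *
from cell import observe,capture
o=observe();print(o['joint_pos'],o['tool_pos'],o['force'],o['gripper_width'])
cv2.imwrite('pics/t8.png',cv2.resize(capture('top')[200:300,150:290,::-1],None,fx=5,fy=5,interpolation=2))
E
```

```text
[ 0.96325195  0.96349539  0.23074953  1.77274144 -0.57877253  2.76003317] [0.4020186  0.28424074 0.04035061] [-0.39274654 -0.62137654  0.57667289] 0.08508682518408815
```

View pics/t8.png

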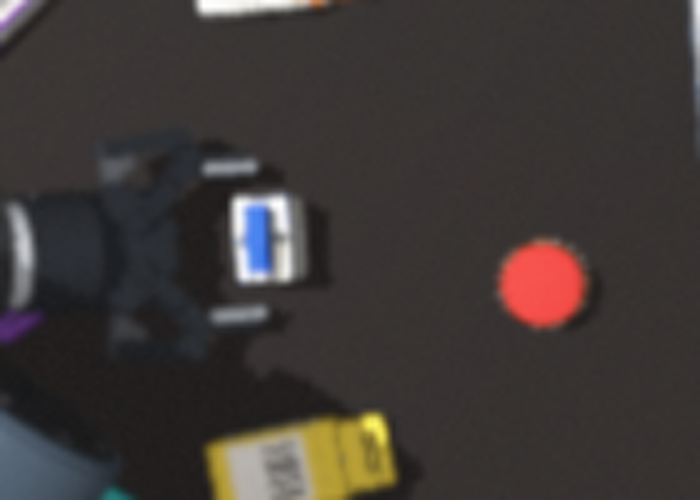

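{"method": "play_rows", "body": {"deltas": [{"x":-2,"y":0,"z":0,"wx":0,"wy":0,"wz":0,"claw":-1},{"x":-5,"y":0,"z":0,"wx":0,"wy":0,"wz":0,"claw":-1},{"x":-9,"y":0,"z":0,"wx":0,"wy":0,"wz":0,"claw":-1},{"x":-12,"y":0,"z":2,"wx":0,"wy":0,"wz":0,"claw":-1},{"x":-13,"y":0,"z":6,"wx":0,"wy":8,"wz":0,"claw":-1},{"x":-14,"y":0,"z":10,"wx":0,"wy":16,"wz":0,"claw":-1},{"x":-14,"y":0,"z":12,"wx":0,"wy":24,"wz":0,"claw":-1}]}}

```text
time: 7.95
tool_pos: [0.3976, 0.3469, 0.2156]
ee_rot: [0.311, 0.333, -0.605, 0.653]
force: [1.0, 0.6, 0.9]
gripper_width: 0.0854
```

```bash
python3 - <<'E'
from t import *
from cell import observe,capture
o=observe();print(o['joint_pos'],o['tool_pos'])
t=capture('top')[:,:,::-1]; s=capture('side')[:,:,::-1]
cv2.imwrite('pics/t9.png',t);cv2.imwrite('pics/s9.png',s)
delta([.40,.29,.26],tool(D,PY))
cv2.imwrite('pics/t9c.png',cv2.resize(t[210:280,180:240],None,fx=8,fy=8,interpolation=2))
E
```

```text
[ 0.94108437  0.61080865  0.3500555   1.81124833 -0.39160663  2.53883162] [0.39763373 0.34685811 0.21561302]
xyz cm [ 0.01 -0.18  6.68] w deg [-0.3 35.4 -0.5]
```

View pics/t9c.png

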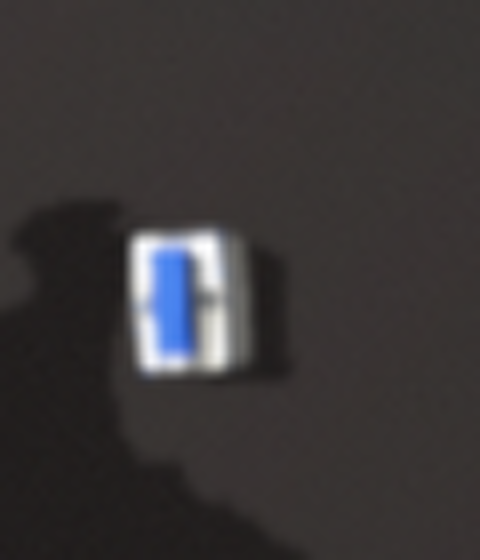

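View pics/s9.png

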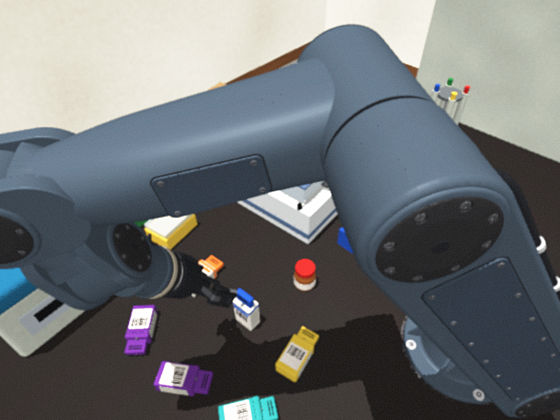

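```bash
python3 - <<'E'
from t import *
from cell import observe
t=cv2.imread('pics/t9.png')
h=cv2.cvtColor(t,cv2.COLOR_BGR2HSV)
m=((h[:,:,0]>100)&(h[:,:,0]<125)&(h[:,:,1]>150)&(h[:,:,2]>120)).astype(np.uint8)
m[:210]=0;m[280:]=0;m[:,:180]=0;m[:,240:]=0
ys,xs=np.nonzero(m);r=cv2.minAreaRect(np.c_[xs,ys].astype(np.float32));print(r,len(xs))
print(plane('top',[[xs.mean(),ys.mean()]],.114))
b=cv2.boxPoints(r);print(plane('top',b,.114))
c=(np.array([(152,247),(188,247),(195,357),(160,357)])+.5)/8-.5+[180,210]
q=plane('top',c,.114);print(q,q.mean(0))
c=(np.array([(130,235),(222,230),(230,372),(142,375)])+.5)/8-.5+[180,210]
q=plane('top',c,.084);print(q,q.mean(0))
E
```

```text
((201.5, 247.5), (11.0, 3.0), 90.0) 40
[[0.39970039 0.28603094 0.114     ]]
[[0.41627124 0.29057956 0.114     ]
 [0.41629911 0.2812673  0.114     ]
 [0.38237623 0.28102761 0.114     ]
 [0.38234236 0.29033001 0.114     ]]
[[0.42108198 0.29508332 0.114     ]
 [0.42112292 0.28111047 0.114     ]
 [0.37872759 0.27809858 0.114     ]
 [0.37867745 0.29166243 0.114     ]] [0.39990248 0.2864887  0.114     ]
[[0.42617827 0.30803413 0.084     ]
 [0.42824673 0.27166553 0.084     ]
 [0.3724931  0.26813875 0.084     ]
 [0.37118575 0.30286541 0.084     ]] [0.39952596 0.28767596 0.084     ]
```

```bash
python3 - <<'E'
from t import *
delta([.40,.287,.20],tool(D,PY))
E
```

```text
xyz cm [ 5.07 -0.27  3.45] w deg [-0.3 35.4 -0.5]
```

{"method": "play_rows", "body": {"deltas": [{"x":0,"y":-0.3,"z":6.7,"wx":-0.3,"wy":8.5,"wz":-0.5,"claw":-1},{"x":0,"y":-0.3,"z":6.7,"wx":-0.3,"wy":17,"wz":-0.5,"claw":-1},{"x":0,"y":-0.3,"z":6.7,"wx":-0.3,"wy":25,"wz":-0.5,"claw":-1},{"x":0.5,"y":-0.3,"z":6.7,"wx":-0.3,"wy":33,"wz":-0.5,"claw":-1},{"x":3,"y":-0.3,"z":5,"wx":-0.3,"wy":35.4,"wz":-0.5,"claw":-1},{"x":5.1,"y":-0.3,"z":3.5,"wx":-0.3,"wy":35.4,"wz":-0.5,"claw":-1},{"x":5.1,"y":-0.3,"z":3.5,"wx":-0.3,"wy":35.4,"wz":-0.5,"claw":-1}]}}

```text
time: 8.75
tool_pos: [0.3968, 0.2855, 0.1911]
ee_rot: [0.474, 0.517, -0.488, 0.52]
force: [0.0, -0.1, -0.5]
gripper_width: 0.0853
```

```bash
python3 - <<'E'
from t import *
from cell import observe
print(observe()['joint_pos'],observe()['tool_pos'])
delta([.40,.287,.089],tool(D,PY))
E
```

```text
[ 0.62855946  0.20845498 -0.15758628  1.22385565 -0.00764488  2.12514996] [0.39679247 0.28553308 0.19113405]
xyz cm [10.21  0.46 -0.29] w deg [0.  0.9 0.7]
```

{"method": "play_rows", "body": {"deltas": [{"x":0,"y":0.4,"z":-0.2,"wx":0,"wy":0,"wz":0,"claw":-1},{"x":3,"y":0.4,"z":-0.2,"wx":0,"wy":0,"wz":0,"claw":-1},{"x":5,"y":0.4,"z":-0.2,"wx":0,"wy":0,"wz":0,"claw":-1},{"x":5,"y":0.4,"z":-0.2,"wx":0,"wy":0,"wz":0,"claw":-1},{"x":5,"y":0.4,"z":-0.2,"wx":0,"wy":0,"wz":0,"claw":-1}]}}

```text
time: 9.25
tool_pos: [0.4025, 0.2899, 0.1446]
ee_rot: [0.475, 0.517, -0.486, 0.52]
force: [0.7, 0.5, 0.3]
gripper_width: 0.0858
```

```bash
python3 - <<'E'
from t import *
from cell import observe
delta([.40,.287,.089],tool(D,PY))
E
```

```text
xyz cm [ 5.57 -0.23  0.19] w deg [0.1 0.8 0.4]
```

{"method": "play_rows", "body": {"deltas": [{"x":0,"y":-0.2,"z":0.2,"wx":0,"wy":0.8,"wz":0.4,"claw":-1},{"x":2,"y":-0.2,"z":0.2,"wx":0,"wy":0.8,"wz":0.4,"claw":-1},{"x":4,"y":-0.2,"z":0.2,"wx":0,"wy":0.8,"wz":0.4,"claw":-1},{"x":5.2,"y":-0.2,"z":0.2,"wx":0,"wy":0.8,"wz":0.4,"claw":-1},{"x":5.5,"y":-0.2,"z":0.2,"wx":0,"wy":0.8,"wz":0.4,"claw":-1},{"x":5.5,"y":-0.2,"z":0.2,"wx":0,"wy":0.8,"wz":0.4,"claw":-1}]}}

```text
time: 9.85
tool_pos: [0.4, 0.2863, 0.0894]
ee_rot: [0.481, 0.519, -0.48, 0.518]
force: [0.0, -0.4, -0.1]
gripper_width: 0.0853
```

```bash
python3 - <<'E'
from t import *
from cell import observe,capture
delta([.40,.287,.089],tool(D,PY))
s=capture('side')[:,:,::-1]
cv2.imwrite('pics/s10.png',cv2.resize(s[200:350,170:320],None,fx=4,fy=4,interpolation=2))
E
```

```text
xyz cm [ 0.04  0.   -0.07] w deg [ 0.1 -0.1 -0. ]
```

View pics/s10.png

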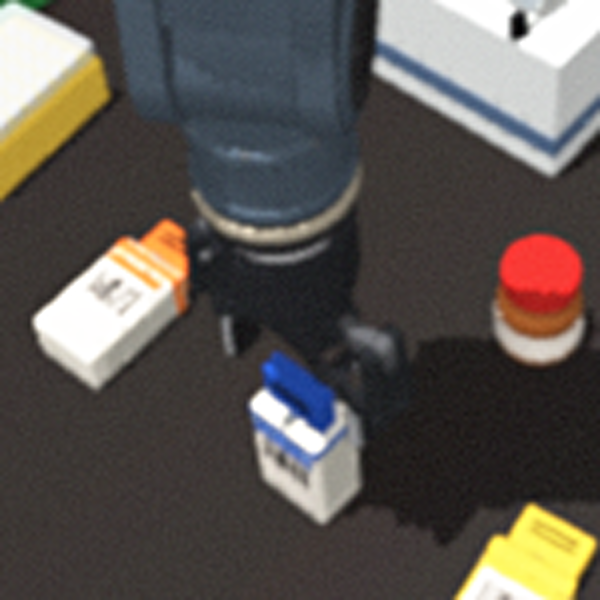

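{"method": "play_rows", "body": {"deltas": [{"x":0,"y":0,"z":-0.05,"wx":0,"wy":0,"wz":0,"claw":-0.5},{"x":0,"y":0,"z":-0.05,"wx":0,"wy":0,"wz":0,"claw":-0.2},{"x":0,"y":0,"z":-0.05,"wx":0,"wy":0,"wz":0,"claw":0.1},{"x":0,"y":0,"z":-0.05,"wx":0,"wy":0,"wz":0,"claw":1},{"x":0,"y":0,"z":-0.05,"wx":0,"wy":0,"wz":0,"claw":1},{"x":0,"y":0,"z":-0.05,"wx":0,"wy":0,"wz":0,"claw":1},{"x":0,"y":0,"z":-0.05,"wx":0,"wy":0,"wz":0,"claw":1}], "grip_force": 45}}

```text
time: 10.6
tool_pos: [0.4001, 0.287, 0.0894]
ee_rot: [0.481, 0.519, -0.48, 0.518]
force: [-0.5, 0.1, 5.1]
gripper_width: 0.0429
```

{"method": "play_rows", "body": {"deltas": [{"x":-1,"y":0,"z":0,"wx":0,"wy":0,"wz":0,"claw":1},{"x":-4,"y":0,"z":0,"wx":0,"wy":0,"wz":0,"claw":1},{"x":-8,"y":0,"z":0,"wx":0,"wy":0,"wz":0,"claw":1},{"x":-12,"y":0,"z":0,"wx":0,"wy":0,"wz":0,"claw":1},{"x":-17,"y":0,"z":0,"wx":-8,"wy":0,"wz":0,"claw":1},{"x":-21,"y":0,"z":0,"wx":-16,"wy":0,"wz":0,"claw":1},{"x":-25,"y":0,"z":0,"wx":-24,"wy":0,"wz":0,"claw":1},{"x":-25,"y":0,"z":0,"wx":-32,"wy":0,"wz":0,"claw":1}]}}

```text
time: 11.4
tool_pos: [0.4009, 0.2872, 0.3443]
ee_rot: [0.32, 0.631, -0.315, 0.633]
force: [0.7, 0.5, -2.3]
gripper_width: 0.0432
```

```bash
cat >> t.py <<'E'
YAW=np.radians(5)
XA=np.array([np.cos(YAW),np.sin(YAW),0]);YA=np.array([-np.sin(YAW),np.cos(YAW),0])
W=np.array([.571,-.2247,.115])
M3=tool(D,-XA)
E
python3 - <<'E'
from t import *
from cell import observe
print(observe()['joint_pos'])
delta([.45,.05,.34],M3)
E
```

```text
[6.21170689e-01 1.64765232e-01 1.77828077e-01 1.57619756e+00
 8.42109305e-04 1.55200164e+00]
xyz cm [  0.34 -10.23  21.96] w deg [-148.3    0.6   -0.2]
```

{"method": "play_rows", "body": {"deltas": [{"x":0.3,"y":-1.3,"z":2.7,"wx":-8,"wy":0,"wz":0,"claw":1},{"x":0.3,"y":-2.6,"z":5.5,"wx":-16,"wy":0,"wz":0,"claw":1},{"x":0.3,"y":-3.9,"z":8.2,"wx":-24,"wy":0,"wz":0,"claw":1},{"x":0.3,"y":-5.2,"z":11,"wx":-32,"wy":0,"wz":0,"claw":1},{"x":0.3,"y":-6.5,"z":13.7,"wx":-40,"wy":0,"wz":0,"claw":1},{"x":0.3,"y":-7.8,"z":16.4,"wx":-48,"wy":0,"wz":0,"claw":1},{"x":0.3,"y":-9,"z":19.2,"wx":-56,"wy":0,"wz":0,"claw":1},{"x":0.3,"y":-10.2,"z":22,"wx":-64,"wy":0,"wz":0,"claw":1}]}}

```text
time: 12.2
tool_pos: [0.4477, 0.0476, 0.336]
ee_rot: [-0.066, 0.704, 0.066, 0.704]
force: [0.2, 0.8, -2.0]
gripper_width: 0.0427
```

```bash
python3 - <<'E'
from t import *
from cell import observe
print(observe()['joint_pos'],observe()['tool_pos'])
delta([W[0],W[1],.34],M3)
E
```

```text
[ 1.05448624e-01  9.42487012e-02  7.32701463e-02  1.55044632e+00
  6.14573762e-04 -8.08559901e-02] [0.44770452 0.04757519 0.33604317]
xyz cm [ -0.42 -29.04   7.07] w deg [-84.3   0.   -0.1]
```

{"method": "play_rows", "body": {"deltas": [{"x":-0.4,"y":-3.5,"z":0.9,"wx":-8,"wy":0,"wz":0,"claw":1},{"x":-0.4,"y":-7,"z":1.8,"wx":-16,"wy":0,"wz":0,"claw":1},{"x":-0.4,"y":-10.5,"z":2.7,"wx":-24,"wy":0,"wz":0,"claw":1},{"x":-0.4,"y":-14,"z":3.5,"wx":-32,"wy":0,"wz":0,"claw":1},{"x":-0.4,"y":-17.5,"z":4.4,"wx":-40,"wy":0,"wz":0,"claw":1},{"x":-0.4,"y":-21,"z":5.2,"wx":-48,"wy":0,"wz":0,"claw":1},{"x":-0.4,"y":-25,"z":6.2,"wx":-56,"wy":0,"wz":0,"claw":1},{"x":-0.4,"y":-29,"z":7.1,"wx":-64,"wy":0,"wz":0,"claw":1}]}}

```text
time: 13.0
tool_pos: [0.57, -0.225, 0.3397]
ee_rot: [-0.429, 0.562, 0.429, 0.562]
force: [1.3, -0.3, -2.5]
gripper_width: 0.0431
```

```bash
python3 - <<'E'
from t import *
from cell import observe
print(observe()['joint_pos'],observe()['tool_pos'])
delta([W[0],W[1],.30],M3)
E
```

```text
[-3.76164409e-01  3.96796478e-01  4.91406048e-01  1.66635272e+00
  3.35990953e-04 -1.67954153e+00] [ 0.57004449 -0.22504079  0.33974351]
xyz cm [ 3.97 -0.09  0.06] w deg [-20.3   0.   -0. ]
```

{"method": "play_rows", "body": {"deltas": [{"x":0,"y":0,"z":0,"wx":-8,"wy":0,"wz":0,"claw":1},{"x":2,"y":0,"z":0,"wx":-16,"wy":0,"wz":0,"claw":1},{"x":5,"y":-0.1,"z":0.1,"wx":-20.3,"wy":0,"wz":0,"claw":1},{"x":8,"y":-0.1,"z":0.1,"wx":-20.3,"wy":0,"wz":0,"claw":1},{"x":10,"y":-0.1,"z":0.1,"wx":-20.3,"wy":0,"wz":0,"claw":1},{"x":10,"y":-0.1,"z":0.1,"wx":-20.3,"wy":0,"wz":0,"claw":1},{"x":10,"y":-0.1,"z":0.1,"wx":-20.3,"wy":0,"wz":0,"claw":1}]}}

```text
time: 13.7
tool_pos: [0.571, -0.2229, 0.24]
ee_rot: [-0.519, 0.479, 0.52, 0.479]
force: [0.3, -0.6, -2.1]
gripper_width: 0.043
```

```bash
python3 - <<'E'
from t import *
from cell import observe,capture
delta([W[0],W[1],.235],M3)
s=capture('side')[:,:,::-1];t=capture('top')[:,:,::-1]
cv2.imwrite('pics/s11f.png',s);cv2.imwrite('pics/t11f.png',t)
cv2.imwrite('pics/s11.png',cv2.resize(s[60:220,250:410],None,fx=3.75,fy=3.75,interpolation=2))
cv2.imwrite('pics/t11.png',cv2.resize(t[110:240,275:455],None,fx=4,fy=4,interpolation=2))
E
```

```text
xyz cm [ 0.5   0.02 -0.18] w deg [-0.4  0.  -0.1]
```

View pics/s11.png

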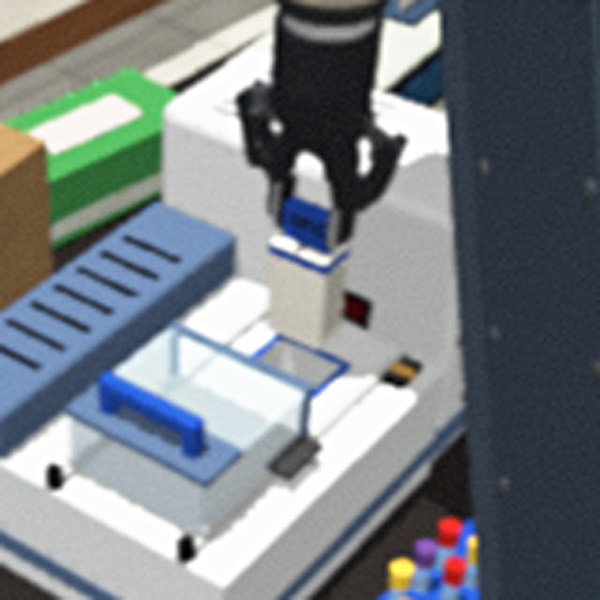

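View pics/t11.png

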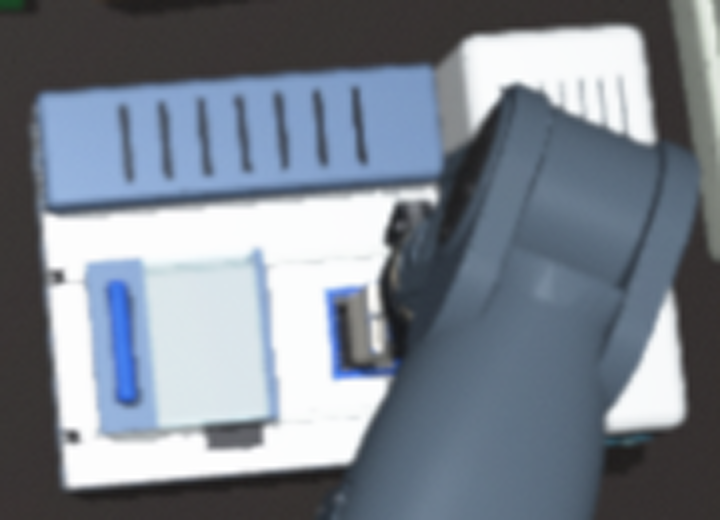

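```bash
python3 - <<'E'
from t import *
from cell import observe
o=observe();p=o['tool_pos'];zb=p[2]-.0894
s=cv2.imread('pics/s11f.png');t=cv2.imread('pics/t11f.png')
S=cv2.resize(s[90:190,300:380],None,fx=6,fy=6,interpolation=2);T=cv2.resize(t[160:220,340:400],None,fx=8,fy=8,interpolation=2)
for z in(zb,zb+.084):
    c=np.array([[p[0],p[1],z]+sx*.026*XA+sy*.017*YA for sx,sy in((1,1),(1,-1),(-1,-1),(-1,1))])
    for im,n,x0,y0,k in((S,'side',300,90,6),(T,'top',340,160,8)):
        q=(proj(n,c)-[x0,y0]+.5)*k-.5
        cv2.polylines(im,[q.round().astype(int)],1,(0,0,255),1)
c=np.array([W+sx*.030*XA+sy*.021*YA for sx,sy in((1,1),(1,-1),(-1,-1),(-1,1))])
for im,n,x0,y0,k in((S,'side',300,90,6),(T,'top',340,160,8)):
    q=(proj(n,c)-[x0,y0]+.5)*k-.5
    cv2.polylines(im,[q.round().astype(int)],1,(0,255,0),1)
cv2.imwrite('pics/S.png',S);cv2.imwrite('pics/T.png',T)
E
```

```text
(no output)
```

View pics/S.png

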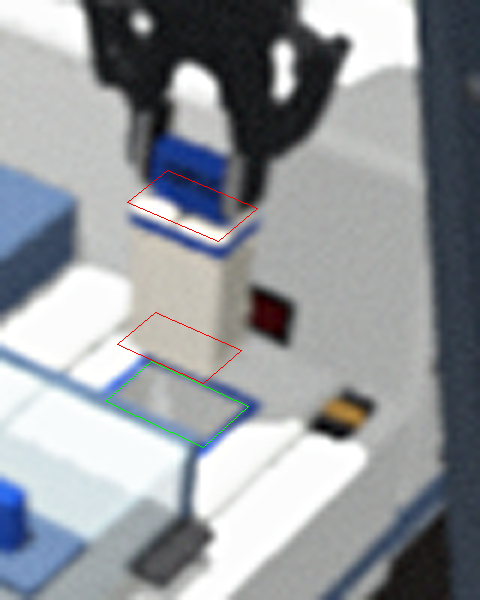

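View pics/T.png

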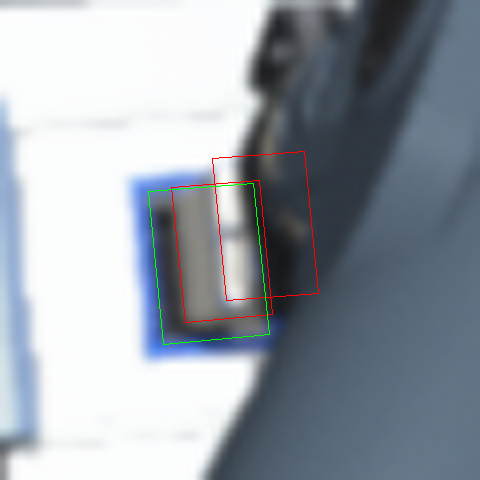

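```bash
python3 - <<'E'
from t import *
s=cv2.imread('pics/s11f.png');t=cv2.imread('pics/t11f.png')
a=cv2.resize(s[115:165,315:355],None,fx=12,fy=12,interpolation=2);b=cv2.resize(t[178:208,352:382],None,fx=20,fy=20,interpolation=2)
f=lambda i:cv2.convertScaleAbs(i,alpha=1.6,beta=-150)
cv2.imwrite('pics/a.png',f(a));cv2.imwrite('pics/b.png',f(b))
E
```

```text
(no output)
```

View pics/a.png

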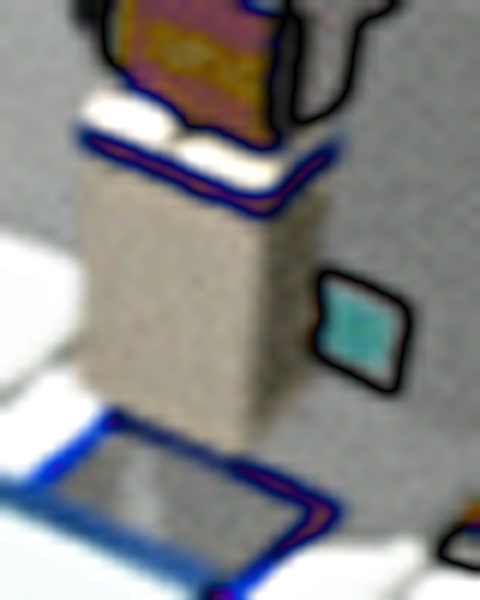

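View pics/b.png

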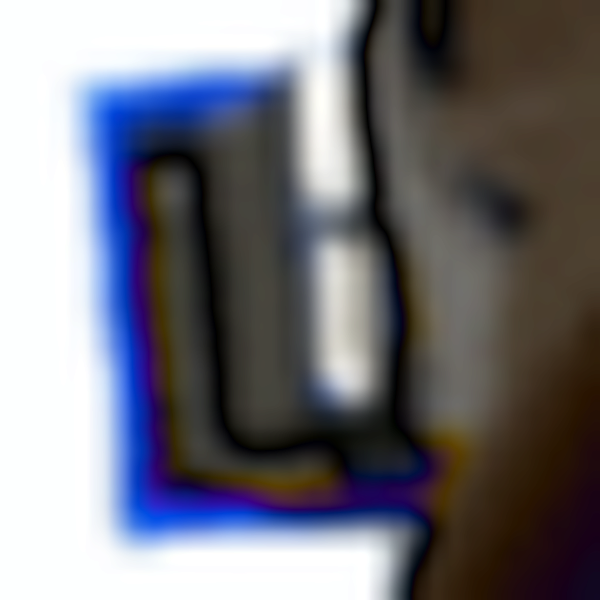

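```bash
python3 - <<'E'
from t import *
from cell import observe
p=observe()['tool_pos'];zb=p[2]-.0894
Q=lambda c,x0,y0,k:(np.array(c,float)+.5)/k-.5+[x0,y0]
f=lambda P:np.c_[(P-p)@XA,(P-p)@YA].round(4)*1000
print(f(plane('side',Q([(80,390),(245,452),(320,372)],315,115,12),zb)))
print('exp (26,17),(-26,17),(-26,-17)')
print(f(plane('side',Q([(78,120),(265,200),(338,135)],315,115,12),zb+.084)))
print('top',f(plane('top',Q([(200,150),(228,445)],352,178,20),zb)))
print('topface',f(plane('top',Q([(290,70),(320,405)],352,178,20),zb+.084)))
E
```

```text
[[ 20.4  13.7]
 [-26.2   9.4]
 [-23.2 -29.4]]
exp (26,17),(-26,17),(-26,-17)
[[ 21.6  21.6]
 [-31.6  21.8]
 [-30.8 -10.9]]
top [[ 19.5  16. ]
 [-26.   16.3]]
topface [[ 21.1  17.5]
 [-27.8  18.1]]
```

{"method": "play_rows", "body": {"deltas": [{"x":1,"y":-0.2,"z":-0.15,"wx":-0.4,"wy":0,"wz":0,"claw":1},{"x":2,"y":-0.2,"z":-0.15,"wx":-0.4,"wy":0,"wz":0,"claw":1},{"x":2.8,"y":-0.2,"z":-0.15,"wx":-0.4,"wy":0,"wz":0,"claw":1},{"x":3.1,"y":-0.2,"z":-0.15,"wx":-0.4,"wy":0,"wz":0,"claw":1},{"x":3.1,"y":-0.2,"z":-0.15,"wx":-0.4,"wy":0,"wz":0,"claw":1}]}}

```text
time: 14.3
tool_pos: [0.5728, -0.2241, 0.2075]
ee_rot: [-0.521, 0.478, 0.522, 0.477]
force: [-0.6, -0.7, -3.5]
gripper_width: 0.0434
```

```bash
python3 - <<'E'
from t import *
from cell import observe,capture
delta([W[0],W[1],.208],M3)
print(observe()['force'])
s=capture('side')[:,:,::-1];t=capture('top')[:,:,::-1]
cv2.imwrite('pics/s12f.png',s);cv2.imwrite('pics/t12f.png',t)
cv2.imwrite('pics/s12.png',cv2.resize(s[115:170,305:355],None,fx=10,fy=10,interpolation=2))
cv2.imwrite('pics/t12.png',cv2.resize(t[178:208,352:388],None,fx=16,fy=16,interpolation=2))
E
```

```text
xyz cm [-0.05  0.19 -0.04] w deg [ 0.   0.1 -0.1]
[-0.64627397 -0.74918237 -3.52141106]
```

View pics/s12.png

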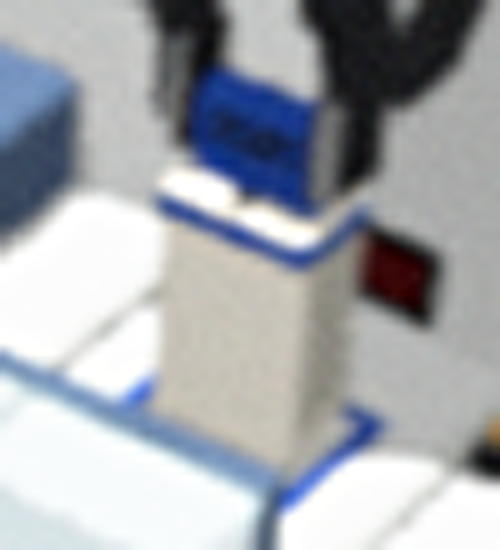

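View pics/t12.png

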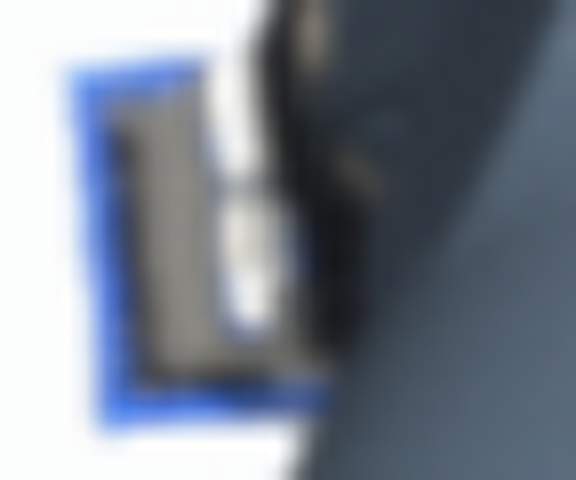

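{"method": "play_rows", "body": {"deltas": [{"x":0.3,"y":0,"z":0,"wx":0,"wy":0,"wz":0,"claw":1},{"x":0.6,"y":0,"z":0,"wx":0,"wy":0,"wz":0,"claw":1},{"x":0.9,"y":0,"z":0,"wx":0,"wy":0,"wz":0,"claw":1},{"x":1.2,"y":0,"z":0,"wx":0,"wy":0,"wz":0,"claw":1},{"x":1.2,"y":0,"z":0,"wx":0,"wy":0,"wz":0,"claw":1}]}}

```text
time: 14.9
tool_pos: [0.5729, -0.2242, 0.1957]
ee_rot: [-0.521, 0.478, 0.522, 0.477]
force: [0.0, -0.6, -1.9]
gripper_width: 0.0433
```

```bash
python3 - <<'E'
from t import *
from cell import observe,capture
o=observe();print(o['tool_pos'],o['force'],o['ft_torque'])
s=capture('side')[:,:,::-1];t=capture('top')[:,:,::-1]
cv2.imwrite('pics/s13.png',cv2.resize(s[115:170,305:355],None,fx=10,fy=10,interpolation=2))
cv2.imwrite('pics/t13.png',cv2.resize(t[178:208,352:388],None,fx=16,fy=16,interpolation=2))
E
```

```text
[ 0.5729495  -0.22418229  0.19570689] [ 0.01685872 -0.62659732 -1.92082476] [-0.01237331  0.02762966  0.0125751 ]
```

View pics/s13.png

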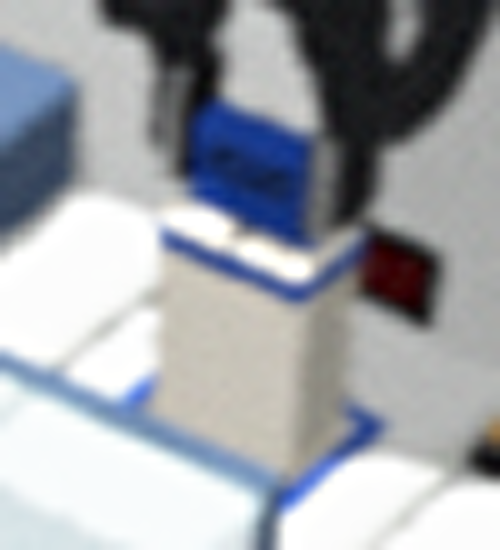

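View pics/t13.png

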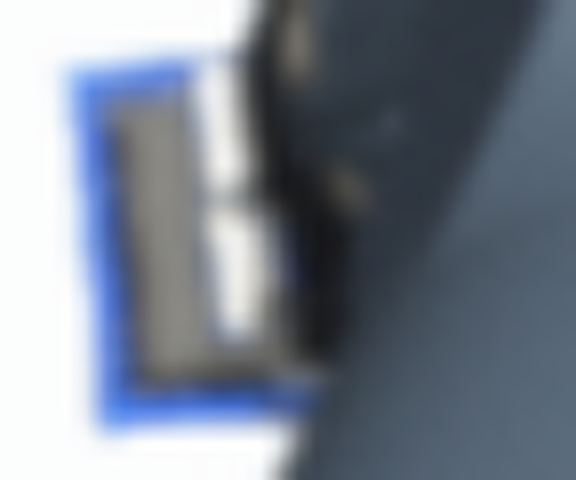

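{"method": "play_rows", "body": {"deltas": [{"x":0.5,"y":0,"z":0,"wx":0,"wy":0,"wz":0,"claw":1},{"x":1.0,"y":0,"z":0,"wx":0,"wy":0,"wz":0,"claw":1},{"x":1.5,"y":0,"z":0,"wx":0,"wy":0,"wz":0,"claw":1},{"x":2.0,"y":0,"z":0,"wx":0,"wy":0,"wz":0,"claw":1},{"x":2.5,"y":0,"z":0,"wx":0,"wy":0,"wz":0,"claw":1},{"x":2.5,"y":0,"z":0,"wx":0,"wy":0,"wz":0,"claw":1}]}}

```text
time: 15.6
tool_pos: [0.5728, -0.2241, 0.1703]
ee_rot: [-0.521, 0.478, 0.522, 0.477]
force: [0.6, 0.3, -2.2]
gripper_width: 0.043
```

{"method": "play_rows", "body": {"deltas": [{"x":0.5,"y":0,"z":0,"wx":0,"wy":0,"wz":0,"claw":1},{"x":1.0,"y":0,"z":0,"wx":0,"wy":0,"wz":0,"claw":1},{"x":1.5,"y":0,"z":0,"wx":0,"wy":0,"wz":0,"claw":1},{"x":2.0,"y":0,"z":0,"wx":0,"wy":0,"wz":0,"claw":1},{"x":2.3,"y":0,"z":0,"wx":0,"wy":0,"wz":0,"claw":1},{"x":2.5,"y":0,"z":0,"wx":0,"wy":0,"wz":0,"claw":1},{"x":2.5,"y":0,"z":0,"wx":0,"wy":0,"wz":0,"claw":1}]}}

```text
time: 16.3
tool_pos: [0.5731, -0.2242, 0.146]
ee_rot: [-0.521, 0.478, 0.522, 0.477]
force: [-0.8, 0.1, -1.4]
gripper_width: 0.0433
```

{"method": "play_rows", "body": {"deltas": [{"x":0.15,"y":0,"z":0,"wx":0,"wy":0,"wz":0,"claw":1},{"x":0.3,"y":0,"z":0,"wx":0,"wy":0,"wz":0,"claw":1},{"x":0.45,"y":0,"z":0,"wx":0,"wy":0,"wz":0,"claw":1},{"x":0.55,"y":0,"z":0,"wx":0,"wy":0,"wz":0,"claw":1},{"x":0.55,"y":0,"z":0,"wx":0,"wy":0,"wz":0,"claw":1}]}}

```text
time: 16.8
tool_pos: [0.5731, -0.2242, 0.1406]
ee_rot: [-0.521, 0.478, 0.522, 0.477]
force: [-0.8, 0.2, -2.5]
gripper_width: 0.0431
```

{"method": "play_rows", "body": {"deltas": [{"x":0.1,"y":0,"z":0,"wx":0,"wy":0,"wz":0,"claw":1},{"x":0.15,"y":0,"z":0,"wx":0,"wy":0,"wz":0,"claw":1},{"x":0.15,"y":0,"z":0,"wx":0,"wy":0,"wz":0,"claw":1}]}}

```text
time: 17.1
tool_pos: [0.5732, -0.2243, 0.1395]
ee_rot: [-0.521, 0.478, 0.522, 0.478]
force: [-0.8, 0.2, 0.3]
gripper_width: 0.0427
```

{"method": "play_rows", "body": {"deltas": [{"x":0.1,"y":0,"z":0,"wx":0,"wy":0,"wz":0,"claw":1},{"x":0.1,"y":0,"z":0,"wx":0,"wy":0,"wz":0,"claw":1}]}}

```text
time: 17.3
tool_pos: [0.5732, -0.2244, 0.1394]
ee_rot: [0.522, -0.478, -0.521, -0.478]
force: [-2.9, 0.8, 7.8]
gripper_width: 0.043
```

{"method": "play_rows", "body": {"deltas": [{"x":0,"y":0,"z":0,"wx":0,"wy":0,"wz":0,"claw":-0.2},{"x":0,"y":0,"z":0,"wx":0,"wy":0,"wz":0,"claw":-0.4},{"x":0,"y":0,"z":0,"wx":0,"wy":0,"wz":0,"claw":-0.7},{"x":0,"y":0,"z":0,"wx":0,"wy":0,"wz":0,"claw":-0.7},{"x":-2,"y":0,"z":0,"wx":0,"wy":0,"wz":0,"claw":-0.7},{"x":-5,"y":0,"z":0,"wx":0,"wy":0,"wz":0,"claw":-0.7},{"x":-9,"y":0,"z":0,"wx":0,"wy":0,"wz":0,"claw":-0.7},{"x":-13,"y":0,"z":0,"wx":0,"wy":0,"wz":0,"claw":-0.7}]}}

```text
time: 18.1
tool_pos: [0.5729, -0.2242, 0.2693]
ee_rot: [-0.521, 0.478, 0.522, 0.477]
force: [0.2, -0.3, -0.1]
gripper_width: 0.0724
```

```bash
cat >> t.py <<'E'
H=np.array([.551,-.0285,.201]); M4=tool(D,YA)
E
python3 - <<'E'
from t import *
delta([H[0],H[1],.30],M4)
E
```

```text
xyz cm [-3.05  0.47 19.69] w deg [90.  -0.  -0.1]
```

{"method": "play_rows", "body": {"deltas": [{"x":-3,"y":0,"z":2,"wx":8,"wy":0,"wz":0,"claw":-0.6},{"x":-3,"y":0.1,"z":4,"wx":16,"wy":0,"wz":0,"claw":-0.5},{"x":-3,"y":0.2,"z":7,"wx":24,"wy":0,"wz":0,"claw":-0.3},{"x":-3,"y":0.2,"z":9,"wx":32,"wy":0,"wz":0,"claw":-0.3},{"x":-3,"y":0.3,"z":12,"wx":40,"wy":0,"wz":0,"claw":-0.3},{"x":-3,"y":0.4,"z":15,"wx":48,"wy":0,"wz":0,"claw":-0.3},{"x":-3,"y":0.5,"z":18,"wx":56,"wy":0,"wz":0,"claw":-0.3},{"x":-3,"y":0.5,"z":19.7,"wx":64,"wy":0,"wz":0,"claw":-0.3}]}}

```text
time: 18.9
tool_pos: [0.5506, -0.0266, 0.2985]
ee_rot: [-0.187, 0.682, 0.188, 0.682]
force: [-0.0, -0.3, 0.4]
gripper_width: 0.0555
```

```bash
python3 - <<'E'
from t import *
from cell import observe,capture
o=observe();print(o['joint_pos'],o['gripper_width'])
delta([H[0],H[1],.26],M4)
s=capture('side')[:,:,::-1];t=capture('top')[:,:,::-1]
cv2.imwrite('pics/s14.png',cv2.resize(s[60:220,220:420],None,fx=3.75,fy=3.75,interpolation=2))
cv2.imwrite('pics/t14.png',cv2.resize(t[110:240,275:455],None,fx=4,fy=4,interpolation=2))
E
```

```text
[-4.88505258e-02  2.73404810e-01  2.05042318e-01  1.50308189e+00
  8.90163185e-04 -5.85949416e-01] 0.055542599619498215
xyz cm [ 3.85 -0.18 -0.06] w deg [25.8 -0.  -0.1]
```

View pics/s14.png

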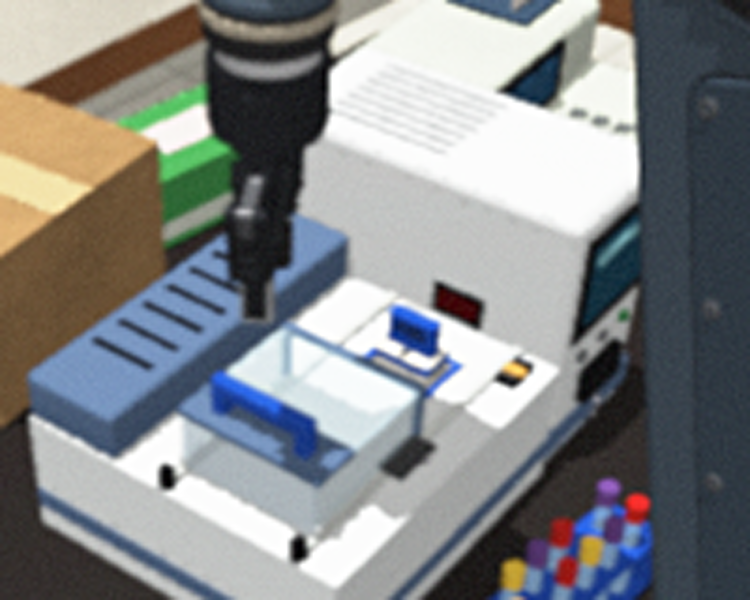

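View pics/t14.png

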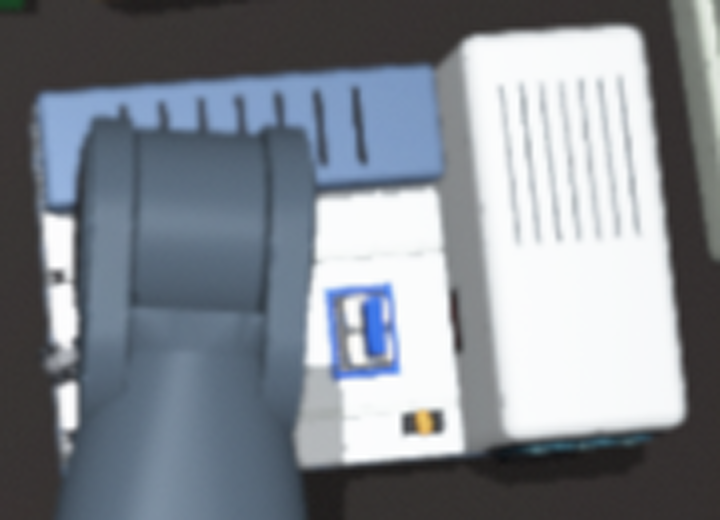

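{"method": "play_rows", "body": {"deltas": [{"x":0,"y":-0.2,"z":0,"wx":8,"wy":0,"wz":0,"claw":-0.3},{"x":0,"y":-0.2,"z":0,"wx":16,"wy":0,"wz":0,"claw":-0.3},{"x":0,"y":-0.2,"z":0,"wx":24,"wy":0,"wz":0,"claw":-0.3},{"x":3,"y":-0.2,"z":0,"wx":25.8,"wy":0,"wz":0,"claw":-0.3},{"x":6,"y":-0.2,"z":0,"wx":25.8,"wy":0,"wz":0,"claw":-0.3},{"x":6,"y":-0.2,"z":0,"wx":25.8,"wy":0,"wz":0,"claw":-0.3}]}}

```text
time: 19.6
tool_pos: [0.5501, -0.0308, 0.235]
ee_rot: [-0.033, 0.709, 0.033, 0.704]
force: [-0.4, 0.4, -0.3]
gripper_width: 0.0553
```

```bash
python3 - <<'E'
from t import *
from cell import observe,capture
delta([H[0],H[1],.187],M4)
s=capture('side')[:,:,::-1]
cv2.imwrite('pics/s15.png',cv2.resize(s[60:220,220:420],None,fx=3.75,fy=3.75,interpolation=2))
E
```

```text
xyz cm [4.8  0.22 0.14] w deg [ 0.4 -0.4 -0.1]
```

View pics/s15.png

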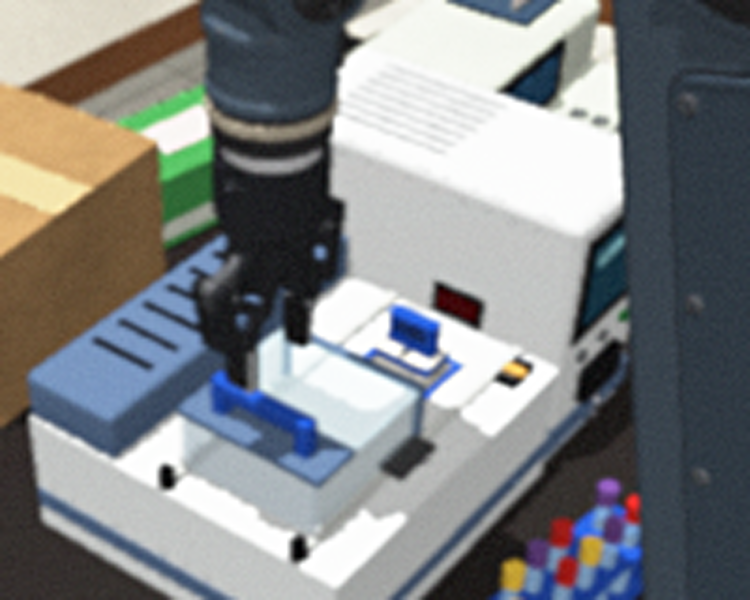

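{"method": "play_rows", "body": {"deltas": [{"x":0,"y":0.2,"z":0.1,"wx":0.4,"wy":-0.4,"wz":0,"claw":-0.3},{"x":2,"y":0.2,"z":0.1,"wx":0.4,"wy":-0.4,"wz":0,"claw":-0.3},{"x":3.5,"y":0.2,"z":0.1,"wx":0.4,"wy":-0.4,"wz":0,"claw":-0.3},{"x":4.5,"y":0.2,"z":0.1,"wx":0.4,"wy":-0.4,"wz":0,"claw":-0.3},{"x":4.8,"y":0.2,"z":0.1,"wx":0.4,"wy":-0.4,"wz":0,"claw":-0.3},{"x":4.8,"y":0.2,"z":0.1,"wx":0.4,"wy":-0.4,"wz":0,"claw":-0.3}]}}

```text
time: 20.25
tool_pos: [0.5531, -0.0281, 0.191]
ee_rot: [-0.03, 0.704, 0.03, 0.709]
force: [1.0, 0.3, -0.0]
gripper_width: 0.0555
```

```bash
python3 - <<'E'
from t import *
from cell import observe,capture
o=observe();print(o['tool_pos'],o['force'])
delta([H[0],H[1],.187],M4)
s=capture('side')[:,:,::-1]
cv2.imwrite('pics/s16.png',cv2.resize(s[100:200,240:360],None,fx=6,fy=6,interpolation=2))
E
```

```text
[ 0.55311285 -0.02810567  0.19101441] [ 1.02157545  0.34591578 -0.03326204]
xyz cm [ 0.4  -0.02 -0.22] w deg [-0.1  0.4 -0. ]
```

View pics/s16.png

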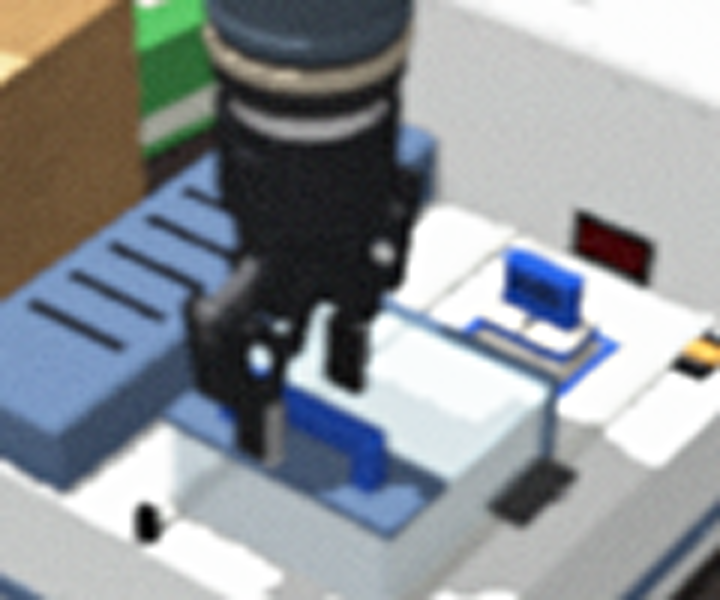

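{"method": "play_rows", "body": {"deltas": [{"x":0.3,"y":0,"z":-0.1,"wx":0,"wy":0.4,"wz":0,"claw":-0.1},{"x":0.3,"y":0,"z":-0.1,"wx":0,"wy":0.4,"wz":0,"claw":0.2},{"x":0.3,"y":0,"z":-0.1,"wx":0,"wy":0.4,"wz":0,"claw":0.4},{"x":0.3,"y":0,"z":-0.1,"wx":0,"wy":0.4,"wz":0,"claw":0.6},{"x":0.3,"y":0,"z":-0.1,"wx":0,"wy":0.4,"wz":0,"claw":1},{"x":0.3,"y":0,"z":-0.1,"wx":0,"wy":0.4,"wz":0,"claw":1},{"x":0.3,"y":0,"z":-0.1,"wx":0,"wy":0.4,"wz":0,"claw":1}], "grip_force": 40}}

```text
time: 21.0
tool_pos: [0.5519, -0.0282, 0.1877]
ee_rot: [-0.03, 0.707, 0.03, 0.706]
force: [-0.3, -1.0, 2.9]
gripper_width: 0.0132
```

```bash
python3 - <<'E'
from t import *
from cell import observe
o=observe();print(o['tool_pos'],o['force'],o['gripper_width'])
delta(o['tool_pos']-.10*YA,M4)
print('travel from well',(o['tool_pos']-W)@YA)
E
```

```text
[ 0.55189849 -0.02824337  0.18766175] [-0.33249637 -0.97002089  2.85561792] 0.013207244028490347
xyz cm [ -0.   -10.     0.03] w deg [-0.2 -0.  -0. ]
travel from well 0.19737386228847734
```

{"method": "play_rows", "body": {"deltas": [{"x":0,"y":-0.5,"z":0,"wx":0,"wy":0,"wz":0,"claw":1},{"x":0,"y":-1.5,"z":0,"wx":0,"wy":0,"wz":0,"claw":1},{"x":0,"y":-2.5,"z":0,"wx":0,"wy":0,"wz":0,"claw":1},{"x":0,"y":-3.5,"z":0,"wx":0,"wy":0,"wz":0,"claw":1},{"x":0,"y":-4.5,"z":0,"wx":0,"wy":0,"wz":0,"claw":1},{"x":0,"y":-5,"z":0,"wx":0,"wy":0,"wz":0,"claw":1}]}}

```text
time: 21.6
tool_pos: [0.5563, -0.0795, 0.1876]
ee_rot: [-0.029, 0.706, 0.03, 0.707]
force: [-0.8, 2.3, 6.0]
gripper_width: 0.0131
```

```bash
python3 - <<'E'
from t import *
from cell import observe,capture
o=observe();f=o['force'];print(o['tool_pos'],f@XA,f@YA,f[2],o['gripper_width'])
s=capture('side')[:,:,::-1]
cv2.imwrite('pics/s17.png',cv2.resize(s[60:220,220:420],None,fx=3.75,fy=3.75,interpolation=2))
E
```

```text
[ 0.55630742 -0.07954813  0.1876396 ] -0.6321800503695597 2.3350617153104722 5.9893812998312255 0.013111619254071555
```

View pics/s17.png

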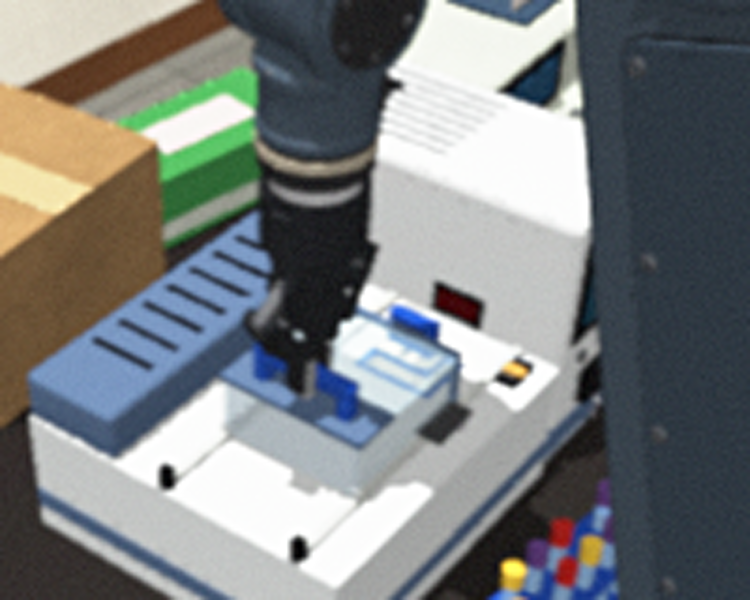

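{"method": "play_rows", "body": {"deltas": [{"x":-0.05,"y":-0.5,"z":0,"wx":0,"wy":0,"wz":0,"claw":1},{"x":-0.05,"y":-1.3,"z":0,"wx":0,"wy":0,"wz":0,"claw":1},{"x":-0.05,"y":-2.1,"z":0,"wx":0,"wy":0,"wz":0,"claw":1},{"x":-0.05,"y":-2.9,"z":0,"wx":0,"wy":0,"wz":0,"claw":1},{"x":-0.05,"y":-3.6,"z":0,"wx":0,"wy":0,"wz":0,"claw":1},{"x":-0.05,"y":-4,"z":0,"wx":0,"wy":0,"wz":0,"claw":1},{"x":-0.05,"y":-4,"z":0,"wx":0,"wy":0,"wz":0,"claw":1}]}}

```text
time: 22.35
tool_pos: [0.5596, -0.1188, 0.1877]
ee_rot: [-0.03, 0.707, 0.03, 0.706]
force: [3.8, -1.2, -2.5]
gripper_width: 0.0132
```

```bash
python3 - <<'E'
from t import *
from cell import observe
o=observe();f=o['force'];print(o['tool_pos'],(o['tool_pos']-W)@YA,f@XA,f@YA,f[2],o['gripper_width'])
E
```

```text
[ 0.55962771 -0.11878268  0.18769073] 0.10650543447884472 3.635003222414484 -1.4846244090408738 -2.5014220722320872 0.013163162444579511
```

{"method": "play_rows", "body": {"deltas": [{"x":0,"y":-0.5,"z":0,"wx":0,"wy":0,"wz":0,"claw":1},{"x":0,"y":-1.0,"z":0,"wx":0,"wy":0,"wz":0,"claw":1},{"x":0,"y":-1.5,"z":0,"wx":0,"wy":0,"wz":0,"claw":1},{"x":0,"y":-1.5,"z":0,"wx":0,"wy":0,"wz":0,"claw":1}]}}

```text
time: 22.75
tool_pos: [0.5609, -0.1335, 0.1877]
ee_rot: [-0.03, 0.707, 0.03, 0.706]
force: [4.9, -0.3, -3.4]
gripper_width: 0.0133
```

```bash
python3 - <<'E'
from t import *
from cell import observe,capture
o=observe();f=o['force'];print(o['tool_pos'],(o['tool_pos']-W)@YA,f@XA,f@YA,f[2],o['gripper_width'])
s=capture('side')[:,:,::-1];t=capture('top')[:,:,::-1]
cv2.imwrite('pics/s18.png',cv2.resize(s[60:220,220:420],None,fx=3.75,fy=3.75,interpolation=2))
cv2.imwrite('pics/t18.png',cv2.resize(t[110:240,275:455],None,fx=4,fy=4,interpolation=2))
E
```

```text
[ 0.56087477 -0.13349146  0.18769253] 0.09174394046943192 4.8162786996720275 -0.7353330067365588 -3.3987111793436244 0.013324691189476198
```

View pics/s18.png

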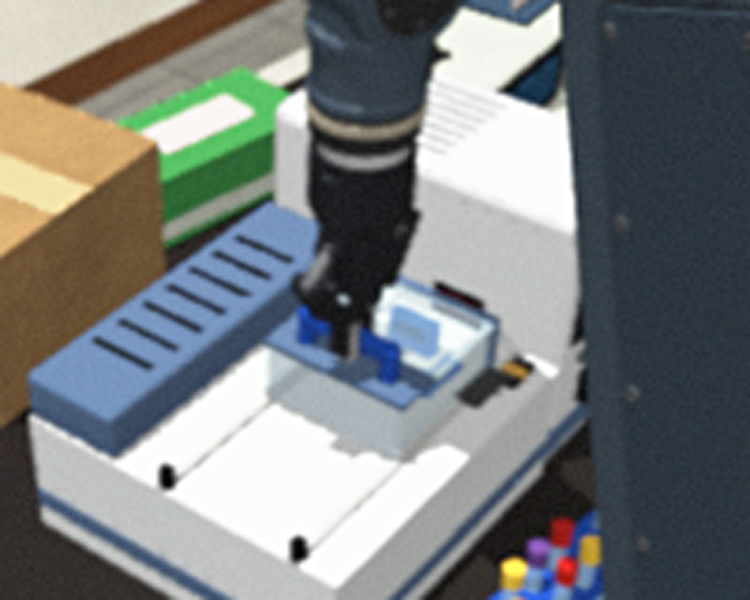

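View pics/t18.png

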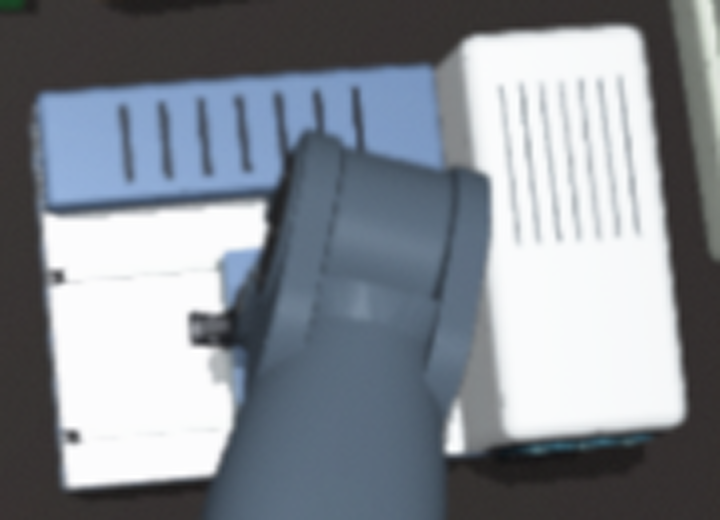

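{"method": "play_rows", "body": {"deltas": [{"x":0,"y":-0.5,"z":0.08,"wx":0,"wy":0,"wz":0,"claw":1},{"x":0,"y":-1.0,"z":0.12,"wx":0,"wy":0,"wz":0,"claw":1},{"x":0,"y":-1.5,"z":0.15,"wx":0,"wy":0,"wz":0,"claw":1},{"x":0,"y":-1.8,"z":0.15,"wx":0,"wy":0,"wz":0,"claw":1},{"x":0,"y":-1.8,"z":0.15,"wx":0,"wy":0,"wz":0,"claw":1}]}}

```text
time: 23.35
tool_pos: [0.5625, -0.1516, 0.1877]
ee_rot: [-0.03, 0.707, 0.029, 0.706]
force: [-5.2, -1.3, 1.8]
gripper_width: 0.0132
```

```bash
cat > f.py <<'E'
from t import *
from cell import observe
o=observe();f=o['force'];print(o['tool_pos'],'ya',(o['tool_pos']-W)@YA,'f',f@XA,f@YA,f[2],o['gripper_width'])
E
python3 f.py
```

```text
[ 0.56254797 -0.15155655  0.18772169] ya 0.07360175958984524 f -5.334436998294027 -0.8784508994188722 1.7923962119808023 0.013202099938430113
```

{"method": "play_rows", "body": {"deltas": [{"x":0,"y":-0.3,"z":-0.07,"wx":0,"wy":0,"wz":0,"claw":1},{"x":0,"y":-0.6,"z":-0.07,"wx":0,"wy":0,"wz":0,"claw":1},{"x":0,"y":-0.9,"z":-0.07,"wx":0,"wy":0,"wz":0,"claw":1},{"x":0,"y":-0.9,"z":-0.07,"wx":0,"wy":0,"wz":0,"claw":1}]}}

```text
time: 23.75
tool_pos: [0.5633, -0.1603, 0.1877]
ee_rot: [-0.03, 0.707, 0.03, 0.706]
force: [-5.7, -1.6, -0.3]
gripper_width: 0.013
```

```bash
python3 f.py
```

```text
[ 0.56330496 -0.16034833  0.18773578] ya 0.06477745606813987 f -5.806332383580078 -1.091667590298896 -0.30430660285212396 0.013042195299154537
```

{"method": "play_rows", "body": {"deltas": [{"x":0,"y":-0.2,"z":-0.05,"wx":0,"wy":0,"wz":0,"claw":1},{"x":0,"y":-0.4,"z":-0.05,"wx":0,"wy":0,"wz":0,"claw":1},{"x":0,"y":-0.4,"z":-0.05,"wx":0,"wy":0,"wz":0,"claw":1}]}}

```text
time: 24.05
tool_pos: [0.5634, -0.1621, 0.1877]
ee_rot: [-0.029, 0.707, 0.032, 0.706]
force: [-3.5, 8.9, 1.3]
gripper_width: 0.0132
```

{"method": "play_rows", "body": {"deltas": [{"x":0,"y":-0.2,"z":0,"wx":0,"wy":0,"wz":0,"claw":1},{"x":0,"y":-0.3,"z":0,"wx":0,"wy":0,"wz":0,"claw":1},{"x":0,"y":-0.3,"z":0,"wx":0,"wy":0,"wz":0,"claw":1}]}}

```text
time: 24.35
tool_pos: [0.5635, -0.1629, 0.1877]
ee_rot: [-0.028, 0.707, 0.033, 0.706]
force: [-3.9, 19.4, 3.1]
gripper_width: 0.0131
```

```bash
python3 f.py
```

```text
[ 0.56349441 -0.16291791  0.18772803] ya 0.062201144911190775 f -2.2336358420593028 19.679712522301703 3.1482795721759254 0.013139054564479027
```

```bash
python3 - <<'E'
from t import *
from cell import observe,capture
print(observe()['ft_torque'])
s=capture('side')[:,:,::-1];t=capture('top')[:,:,::-1]
cv2.imwrite('pics/s19.png',cv2.resize(s[100:200,280:400],None,fx=6,fy=6,interpolation=2))
cv2.imwrite('pics/t19.png',cv2.resize(t[110:240,275:455],None,fx=4,fy=4,interpolation=2))
E
```

```text
[ 3.66564052  0.7239451  -0.05372992]
```

View pics/s19.png

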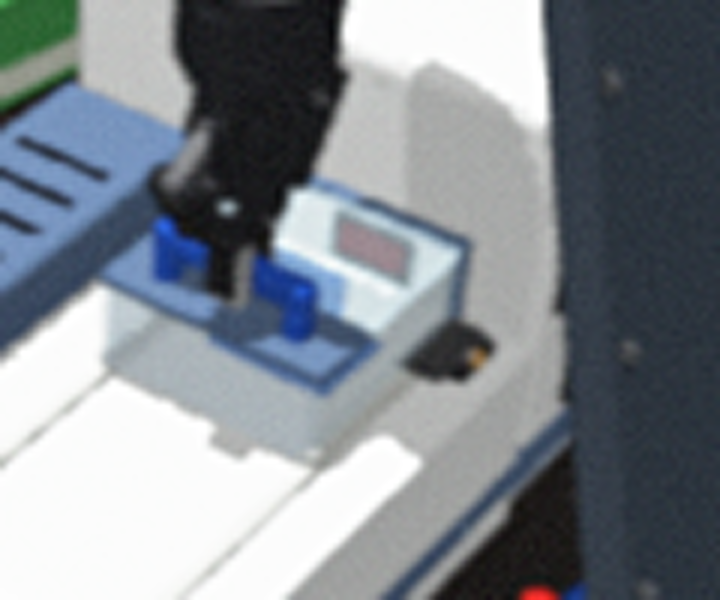

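View pics/t19.png

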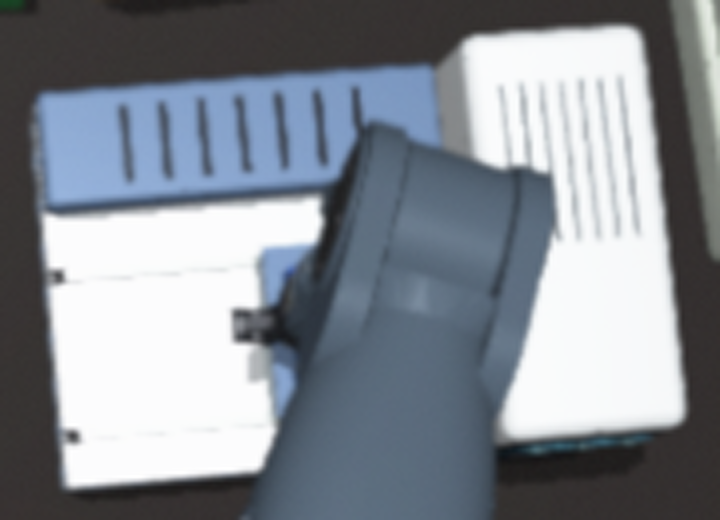

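{"method": "play_rows", "body": {"deltas": [{"x":0,"y":-0.1,"z":0,"wx":0,"wy":0,"wz":0,"claw":1},{"x":0,"y":-0.2,"z":0,"wx":0,"wy":0,"wz":0,"claw":1},{"x":0,"y":-0.2,"z":0,"wx":0,"wy":0,"wz":0,"claw":1}]}}

```text
time: 24.75
tool_pos: [0.5636, -0.1638, 0.1877]
ee_rot: [-0.028, 0.707, 0.034, 0.706]
force: [-3.8, 21.8, 4.0]
gripper_width: 0.0125
```

```bash
python3 f.py
```

```text
[ 0.56357891 -0.16379656  0.18770172] ya 0.06131847533916905 f -1.8577112244043155 22.057081553049354 4.002442837092685 0.012536993441991062
```

{"method": "play_rows", "body": {"deltas": [{"x":0,"y":0,"z":0,"wx":0,"wy":0,"wz":0,"claw":1},{"x":0,"y":-0.1,"z":0,"wx":0,"wy":0,"wz":0,"claw":1},{"x":0,"y":-0.2,"z":0,"wx":0,"wy":0,"wz":0,"claw":1},{"x":0,"y":-0.2,"z":0,"wx":0,"wy":0,"wz":0,"claw":1}], "grip_force": 80}}

```text
time: 25.15
tool_pos: [0.5641, -0.1692, 0.1879]
ee_rot: [-0.029, 0.707, 0.031, 0.706]
force: [-3.0, 7.3, 1.3]
gripper_width: 0.0121
```

```bash
python3 f.py
```

```text
[ 0.56405859 -0.1692435   0.18785052] ya 0.05585045691146104 f -2.3163666037149495 7.552459780630005 1.296358224941506 0.012086075258164873
```

{"method": "play_rows", "body": {"deltas": [{"x":0,"y":-0.1,"z":0,"wx":0,"wy":0,"wz":0,"claw":1},{"x":0,"y":-0.2,"z":0,"wx":0,"wy":0,"wz":0,"claw":1},{"x":0,"y":-0.2,"z":0,"wx":0,"wy":0,"wz":0,"claw":1}]}}

```text
time: 25.45
tool_pos: [0.5643, -0.1722, 0.1878]
ee_rot: [-0.03, 0.707, 0.031, 0.706]
force: [-3.6, 2.6, 1.9]
gripper_width: 0.0125
```

{"method": "play_rows", "body": {"deltas": [{"x":0,"y":-0.1,"z":0,"wx":0,"wy":0,"wz":0,"claw":1},{"x":0,"y":-0.2,"z":0,"wx":0,"wy":0,"wz":0,"claw":1},{"x":0,"y":-0.2,"z":0,"wx":0,"wy":0,"wz":0,"claw":1}]}}

```text
time: 25.75
tool_pos: [0.5646, -0.175, 0.1879]
ee_rot: [-0.03, 0.707, 0.03, 0.706]
force: [-2.7, 0.4, -0.2]
gripper_width: 0.0124
```

```bash
python3 f.py
```

```text
[ 0.56458274 -0.17503746  0.18786017] ya 0.05003286420020079 f -2.6082460773226597 0.6225972051466706 -0.15643475532833329 0.012365276167592554
```

{"method": "play_rows", "body": {"deltas": [{"x":0,"y":-0.1,"z":0,"wx":0,"wy":0,"wz":0,"claw":1},{"x":0,"y":-0.2,"z":0,"wx":0,"wy":0,"wz":0,"claw":1},{"x":0,"y":-0.2,"z":0,"wx":0,"wy":0,"wz":0,"claw":1}]}}

```text
time: 26.05
tool_pos: [0.5648, -0.1772, 0.1878]
ee_rot: [-0.03, 0.707, 0.03, 0.706]
force: [-2.5, -1.7, 0.8]
gripper_width: 0.0123
```

{"method": "play_rows", "body": {"deltas": [{"x":0,"y":-0.1,"z":0,"wx":0,"wy":0,"wz":0,"claw":1},{"x":0,"y":-0.2,"z":0,"wx":0,"wy":0,"wz":0,"claw":1},{"x":0,"y":-0.2,"z":0,"wx":0,"wy":0,"wz":0,"claw":1}]}}

```text
time: 26.35
tool_pos: [0.5647, -0.1773, 0.1878]
ee_rot: [-0.029, 0.707, 0.031, 0.706]
force: [-4.2, 7.0, 1.5]
gripper_width: 0.0127
```

```bash
python3 f.py
```

```text
[ 0.56473249 -0.17730527  0.18782058] ya 0.04776062533908456 f -3.5814822659055725 7.3210900069395155 1.5074534040618952 0.012686131636394081
```

{"method": "play_rows", "body": {"deltas": [{"x":0,"y":0.1,"z":0,"wx":0,"wy":0,"wz":0,"claw":1},{"x":0,"y":0.1,"z":0,"wx":0,"wy":0,"wz":0,"claw":0.6},{"x":0,"y":0.1,"z":0,"wx":0,"wy":0,"wz":0,"claw":0.2},{"x":0,"y":0.1,"z":0,"wx":0,"wy":0,"wz":0,"claw":-0.1},{"x":0,"y":0.1,"z":0,"wx":0,"wy":0,"wz":0,"claw":-0.1},{"x":-2,"y":0.1,"z":0,"wx":0,"wy":0,"wz":0,"claw":-0.1},{"x":-6,"y":0.1,"z":0,"wx":0,"wy":0,"wz":0,"claw":-0.1},{"x":-10,"y":0.1,"z":0,"wx":0,"wy":0,"wz":0,"claw":-0.1}], "grip_force": 30}}

```text
time: 27.15
tool_pos: [0.5644, -0.1776, 0.2886]
ee_rot: [-0.029, 0.707, 0.03, 0.706]
force: [1.2, 0.1, 0.7]
gripper_width: 0.0468
```

```bash
python3 - <<'E'
from t import *
delta([.40,-.03,.36],M4)
E
python3 f.py
```

```text
xyz cm [ -7.1   16.1  -15.15] w deg [-0.2 -0.1 -0.1]
[ 0.56443111 -0.1776381   0.28862675] ya 0.047455329541901146 f 1.2003520629843452 0.011349806754214523 0.7093091520674606 0.046795867400829215
```

{"method": "play_rows", "body": {"deltas": [{"x":-5,"y":0,"z":0,"wx":0,"wy":0,"wz":0,"claw":-0.1},{"x":-7,"y":5,"z":-5,"wx":0,"wy":0,"wz":0,"claw":-0.1},{"x":-7,"y":8,"z":-8,"wx":0,"wy":0,"wz":0,"claw":-0.1},{"x":-7,"y":12,"z":-12,"wx":0,"wy":0,"wz":0,"claw":-0.1},{"x":-7,"y":16,"z":-15,"wx":0,"wy":0,"wz":0,"claw":-0.1},{"x":-7,"y":18,"z":-18,"wx":0,"wy":0,"wz":0,"claw":-0.1},{"x":-7,"y":18,"z":-18,"wx":0,"wy":0,"wz":0,"claw":-0.1}]}}

```text
time: 27.85
tool_pos: [0.3666, -0.0117, 0.3591]
ee_rot: [-0.03, 0.706, 0.031, 0.707]
force: [0.4, -0.4, 0.5]
gripper_width: 0.0466
```

```bash
python3 - <<'E'
from t import *
from cell import observe,capture
s=capture('side')[:,:,::-1];t=capture('top')[:,:,::-1]
cv2.imwrite('pics/s20.png',s);cv2.imwrite('pics/t20.png',t)
cv2.imwrite('pics/t20c.png',cv2.resize(t[110:240,275:455],None,fx=4,fy=4,interpolation=2))
# handle location vs predicted at opening 0
a=cv2.imread('pics/t20.png')
h=cv2.cvtColor(a,cv2.COLOR_BGR2HSV)
m=((h[:,:,0]>105)&(h[:,:,0]<125)&(h[:,:,1]>180)&(h[:,:,2]>150)).astype(np.uint8)
m[:160]=0;m[220:]=0;m[:,:290]=0;m[:,395:]=0
n,_,st,c=cv2.connectedComponentsWithStats(m)
for i in range(1,n):
    if st[i,4]>15: print(st[i],(plane('top',[c[i]],.209)[0]-W)@np.c_[XA,YA])
E
```

```text
[352 177   6  29  81] [-0.00118568  0.04983785]
```

View pics/s20.png

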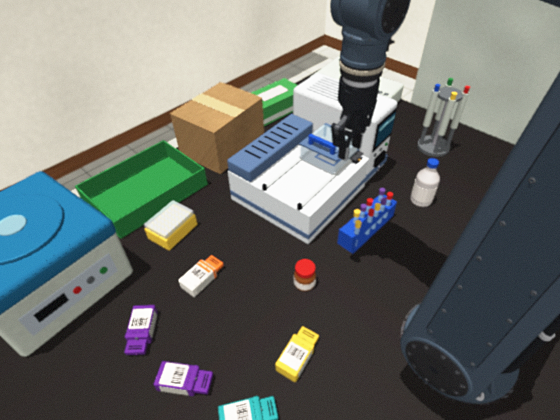

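View pics/t20.png

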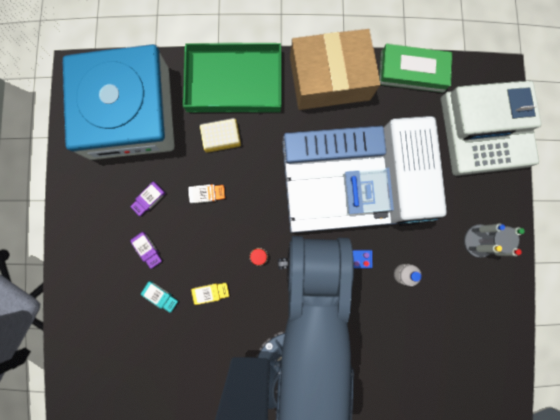

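View pics/t20c.png

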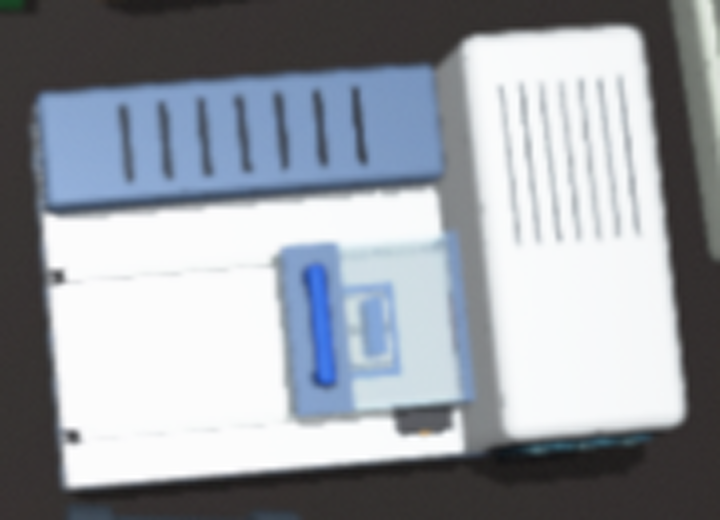

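```bash
python3 - <<'E'
from t import *
for fn,n in(('top0','top'),('t20','top'),('side0','side'),('s20','side')):
    a=cv2.imread(f'pics/{fn}.png');h=cv2.cvtColor(a,cv2.COLOR_BGR2HSV)
    m=((h[:,:,0]>105)&(h[:,:,0]<125)&(h[:,:,1]>180)&(h[:,:,2]>130)).astype(np.uint8)
    k,_,st,c=cv2.connectedComponentsWithStats(m)
    for i in range(1,k):
        if st[i,4]>15:
            q=(plane(n,[c[i]],.205)[0]-W)@np.c_[XA,YA]
            if abs(q[0])<.05 and -.1<q[1]<.25: print(fn,st[i],q)
E
```

```text
top0 [303 181   5  29  66] [-1.07813763e-04  1.95982195e-01]
t20 [352 177   6  29  81] [-0.0008014  0.049138 ]
side0 [276 159  27  22 152] [-0.00159945  0.20250917]
s20 [309 134  26  20 159] [-0.00433813  0.05630955]
```

```bash
python3 -c "
from cell import *
o=observe();print(o['time'],o['force']);print(sign_off())"
```

```text
27.95 [ 0.07816482 -1.05754316 -0.65300621]
the job is handed in; nothing more can be done
None
```

I stood the blue pack upright on the bench, released it and picked it up again by its grip. It went into the well with its label towards the tower, and I slid the guard shut. I handed the job in at 27.95 s with the arm clear.

**Pack:** it met the well floor with the tool 0.1395 m above the bench, where a fully home pack should put it. A picture taken before closing showed it upright and centred in the well.

**Guard:** it met the roller after about 135 mm of travel; pushing on took about 22 N at the peak. The force then fell away, and it stopped firmly at about 150 mm. After I let go, the final pictures showed it still shut, over the pack.

**Where the checks disagreed:**
- **Guard travel:** the cameras give about 147 mm, the arm about 150 mm. That is far short of the 16 mm a sprung-back guard would show. The click itself I could only infer from the force and the final position.
- **Pack over the well:** before insertion, the cameras put the pack about 3 mm off the tool centre. I shifted it about 2 mm, and it went in without touching the walls.

The other bench items look unmoved by eye in the final pictures; I did not measure them.

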